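Unload the vacuum chamber and stack the coasters on the banding wheel

ROBOT

A 6-joint arm with a two-finger parallel gripper is mounted at the origin on the work surface. World frame = base frame: x ahead of the robot, y to its left, z up, the work surface at z = 0. Lengths are in mm, angles in rad, forces in N, time in s.
With the tool pointing down it reaches from about 350 to 975 mm from the base axis. Payload 17.4 kg.
Tool frame: the origin (TCP) lies at the very end of the fingers, on their centre line; the grasp point (between the pads) lies 19 mm behind it; y points along the fingers, z is the direction in which the jaws open and shut, and the axes are right-handed (so a half turn about y gives the same grasp; the last joint's range is limited). The gripper opens to 85 mm and grips with 20 to 120 N. Pads are 22 mm wide; open, the fingers measure 114 mm over their backs; the gripper's body (76 mm by 85 mm) begins 54 mm behind the grasp point. The pads swing forward as they close: fully open they stand 13 mm farther back than shut.
Start: joints at [1.218, 0.116, 1.442, -0, 1.584, -0.038], TCP at [209.006, 641.832, 204.103] pointing down, gripper open.
Joint ranges: [-2.83, 2.83], [-0.83, 2.19], [0.07, 2.5], [-1.14, 4.28], [0.01, 3], [-2.97, 2.97]. Speed limits (rad/s): [1.89, 1.89, 2.22, 3.14, 3.14, 3.14].

INTERFACE

Orientations are given as a unit quaternion [w, x, y, z].
In Python, from bench import robot, eyes, ticket gives the robot as it stands. The module is installed in compiled form; this text tells all that it offers.
- The arm moves only by the tool servo_tool, never from a script. Its argument "commands" is a list of rows, each an object with "grip": the opening in per cent of the stroke, from 0 (shut) to 100 (fully open); "slide": the shift along the tool's x, y, z in m, a list of three; "yaw": the turn about the tool's y in rad. A call has 1 to 5 rows; each row is the pose to reach, as a shift and turn from the pose commanded when the call began, along the tool's axes at that moment; what a row does not reach only later rows make up. A row lasts 1/10 s, in which the tool goes at most 50 mm and 8.59 degrees, less where a joint would pass 70% of its speed; a pose out of reach is approached as far as the arm can. A call with a gripper value outside its range is refused whole. The fingers move at their own pace and stop on an object; "squeeze" is the grip in N (left out, the last holds). Time passes only in rows, so rows that repeat a pose let the fingers close. It gives the time, the measured TCP pose, the force and the opening at its end, in the units of the state.
- robot.get_obs(): the state, without advancing time (a new reading comes with each control period).
- eyes.grab_frame(name): name is "scene" or "side" or "wrist"; returns (picture, depth): 400x640x3 uint8, red, green, blue; 400x640 float32, mm along the optical axis (not along the pixel's ray), 0 where there is no reading.
- eyes.camera_info(name): a dict with "vfov" (degrees; the focal length in pixels is half the picture's height over the tangent of half this angle, whatever the lens; pixels are square), "cx", "cy" (the principal point, pixels), "view" (4x4, takes a point from world to camera coordinates); the wrist camera has in their place "T_tool_cam" (4x4, takes a point from camera to tool coordinates, whose origin is the TCP and whose axes are the tool frame's). Camera axes: x right, y down, z forward; pixel columns grow to the right and rows downward; lengths in mm; the calibration is good to about 2 mm. A picture is of the moment at which its call begins: read the wrist's pose just before it. camera_info takes no time and is no camera call.
- ticket.close_job(): hands the job in, once; it reports no verdict.
The state is a dict: "time_s": time; "qpos": joint angles; "qd": joint speeds; "joint_efforts": joint torques, N m; "ee_pos": TCP position; "ee_rot": TCP orientation; "contact_force": force on the tool from outside, world axes, zero at the start; "moment": the same for the moment, N m; "opening": finger opening in mm.
Only numpy, scipy, OpenCV 4.12 (cv2) and the standard library are available. Lean on these libraries where they do the work, as an engineer would, in place of code of your own. Each camera call takes 0.05 s, during which the arm holds its last target. There are 200 camera calls.

TASK

The cast coasters in the vacuum chamber have finished drying. Vent the chamber by turning the tap on its clear lid fully open, only then lift the lid off and lay it flat on the cork mat, take out every coaster and stack them flat in one pile centred on the banding wheel, ready for edge painting. Finally put the lid back squarely on the chamber rim and turn the tap fully shut, leaving the jar, the cutter ring and the brush alone.

Things in the scene. Friction and masses are not known exactly. Their poses are not given: they have to be found in the camera images.
- chamber: fixed round steel vacuum pan, 278 mm across its rolled rim, whose top is 112 mm above the bench. The lid lies inside the rolled rim (opening 256 mm wide) on a flat black gasket, 99 mm above the bench. Origin at the centre of its underside on the bench, z up. Above the shelf the inner wall stands 107 mm from the axis
- chamber_shelf (a point): centre of the top of the perforated shelf in the chamber, on which the coasters lie, 55 mm above the bench and 44 mm below the gasket's top
- chamber_seat (a point): centre of the gasket's top, 13 mm below the top of the rolled rim: the lid's origin lies here when it is seated; the lid drops in with 6 mm of play all round, at any yaw
- lid: clear acrylic disc 244 mm across, 10 mm thick, 0.7 kg; origin at the centre of its underside, z up. On top: a black bridge handle in the middle and a brass vent valve 60 mm from the centre on its +x axis, whose silencer (14 mm thick, top 26 mm above the lid's top) points to +x, ending 110 mm out. While the tap is shut vacuum holds the lid down; with it open the lid is free
- lid_handle (a point): grip point of the lid's bridge handle, above the lid's centre, 48 mm above its underside: middle of a bar 16 mm wide (lid's y), 14 mm high, from -50 to +35 mm along the lid's x, 31 mm free below it; the lid balances 5 to 8 mm to +x of it
- tap (a joint): the vent tap's quarter-turn lever, rad: 0 = shut, lever pointing along the lid's +y, across the valve; 1.571 = fully open, lever in line with the valve, pointing along the lid's +x. It opens clockwise seen from above, about the vertical axis through tap_axis, and stays where it is left; friction about 0.12 N m
- tap_axis (a point): point on the tap's turning axis, at the level of the lever's middle plus 2 mm, 60 mm from the lid's centre along the lid's +x and 61 mm above the lid's underside
- tap_grip (a point): grip point on the tap lever, 40 mm from the turning axis: the lever is a black bar 12 mm wide and 18 mm high (from 50 to 68 mm above the lid's underside) that reaches 58 mm from the axis; this point is 61 mm above the lid's underside, and turns with the lever
- coaster1: a cast coaster: plain terracotta-coloured disc, 62 mm across and 14 mm thick, 75 g, origin at the centre of its underside, z along its axis (it may lie either way up). At the start the coasters lie flat on the chamber's shelf, about 66 mm from its axis. Two to four are there; the state gives None for absent ones
- coaster2: another such coaster
- coaster3: another such coaster
- coaster4: another such coaster
- wheel: fixed banding wheel (small metal turntable), head 120 mm across and 12 mm thick, 46 mm high, its head locked; origin at the centre of its underside on the bench
- wheel_top (a point): centre of the wheel's flat top, 46 mm above the bench
- mat: fixed cork mat 270 x 270 x 5 mm on the bench, where the lid is laid; origin at the centre of its underside, x and y along its edges
- jar: bystander: amber glass jar 60 mm across and 75 mm high, origin under its centre
- cutter: bystander: round steel clay cutter, a ring 72 mm across and 35 mm high, origin under its centre
- brush: bystander: brush 150 mm long lying on the bench, origin under its middle

How it is judged (in metres and radians):
On the way, in this order (a step that is already met when the one before it is completed fails the run):
1. the tap is turned fully open (within about 10 degrees) while the lid still lies on the rim (value of joint tap above 1.39 rad and distance between lid and chamber_seat below 0.02 m), for 0.2 s.
2. the lid lies flat on the cork mat, its centre within 50 mm of the mat's (horizontal distance between lid and mat below 0.05 m and height (world z) of lid below 0.01 m and angle between lid's own z axis and vertical below 0.05 rad and linear speed of lid below 0.02 m/s), for 0.2 s.
3. every coaster lies flat in one pile on the banding wheel, each within 10 mm of the wheel's axis, let go (horizontal distance between each of coaster1, coaster2, coaster3, coaster4 and wheel_top below 0.01 m and angle between the z axis of each of coaster1, coaster2, coaster3, coaster4 and the z axis of wheel_top, either way round below 0.09 rad and linear speed of each of coaster1, coaster2, coaster3, coaster4 below 0.02 m/s and contact force between each of coaster1, coaster2, coaster3, coaster4 and the fingers below 0.1 N), for 0.2 s.
4. the lid lies flat on the chamber's gasket again, within 10 mm of centred (horizontal distance between lid and chamber_seat below 0.01 m and z of lid in the frame of chamber_seat below 0.003 m and angle between lid's own z axis and vertical below 0.03 rad and linear speed of lid below 0.02 m/s), for 0.2 s.
At the end, for the whole second after the job is handed in: every coaster flat (within 5 degrees) in one pile on the banding wheel, each within 10 mm of its axis; the lid flat on the chamber's gasket, within 10 mm of centred; the tap shut to within 10 degrees; all at rest (all of step 3 and all of step 4 and value of joint tap below 0.175 rad); the robot touches nothing.
It fails at once if the lid is pulled up more than 8 mm while the tap is still shut (value of joint tap below 0.3 rad and z of lid in the frame of chamber_seat above 0.008 m).
It fails at once if a bystander (jar, cutter ring, brush) is moved more than 40 mm (distance of any of jar, cutter, brush from where it was at the start of the episode above 0.04 m).
Of coaster1, coaster2, coaster3, coaster4 only 2 to 4 are there at a start; the rules pass over those that are not, and their reading is None.
At some moment in a run one of coaster1, coaster2, coaster3, coaster4 may be knocked a few centimetres aside while the robot is not near it.
It also fails if it takes over 210 s, if anything falls off the work surface, if the arm or the gripper's body presses on something with over 40 N, if the wrist force passes 120 N, or if a joint passes its speed limit or range.

## Working session

There is one attempt and no reset: what is moved stays moved. The work goes in short steps, Python scripts to look and compute and a tool call to move; the robot and the scene stay as the last step left them, time stands still between calls to the robot, and variables do not carry over. Pictures are saved under pics/ and viewed, about 12 in all and at most 16, crops included, and the job is handed in when it is done.

Besides the shell and the picture viewer there is one more tool, called after "Call:" as name(argument=value, ...) on one line, values as JSON. servo_tool: Moves the arm, as the interface text tells. Its arguments: {"type":"object","properties":{"commands":{"type":"array","items":{"type":"object","properties":{"grip":{"type":"number"},"slide":{"type":"array","items":{"type":"number"}},"yaw":{"type":"number"}}}},"squeeze":{"type":"number"}},"required":["commands"]}

```bash
mkdir -p pics; cat > h.py <<'E'
from bench import robot, eyes, ticket
import numpy as np, cv2
from scipy.spatial.transform import Rotation as R
def cam(n):
    i=eyes.camera_info(n); f=200/np.tan(np.radians(i['vfov'])/2)
    K=np.array([[f,0,i['cx']],[0,f,i['cy']],[0,0,1]])
    if 'view' in i: T=np.linalg.inv(np.array(i['view']))
    else:
        o=robot.get_obs(); q=o['ee_rot']; W=np.eye(4); W[:3,:3]=R.from_quat([q[1],q[2],q[3],q[0]]).as_matrix(); W[:3,3]=o['ee_pos']
        T=W@np.array(i['T_tool_cam'])
    return K,T
def grab(n,save=None):
    K,T=cam(n); p,d=eyes.grab_frame(n); p=np.array(p)
    if save: cv2.imwrite('pics/'+save,p[:,:,::-1]); np.savez('pics/'+save[:-4],p=p,d=d,K=K,T=T)
    return p,d,K,T
def ray(K,T,u,v,z):
    r=T[:3,:3]@np.linalg.inv(K)@np.array([u,v,1.]); c=T[:3,3]; return c+r*(z-c[2])/r[2]
def cloud(d,K,T):
    v,u=np.mgrid[:d.shape[0],:d.shape[1]]; P=np.stack([(u-K[0,2])/K[0,0]*d,(v-K[1,2])/K[1,1]*d,d],-1)
    return P@T[:3,:3].T+T[:3,3]
def load(n):
    z=np.load('pics/'+n+'.npz'); return z['p'],z['d'],z['K'],z['T']
def state():
    o=robot.get_obs(); q=o['ee_rot']; M=R.from_quat([q[1],q[2],q[3],q[0]]).as_matrix()
    print('t',round(o['time_s'],2),'pos',np.round(o['ee_pos'],1),'F',np.round(o['contact_force'],1),'op',round(o['opening'],1)); print('tool cols',np.round(M,3).tolist()); return o,M
E
python3 - <<'E'
from h import *
state()
for n in ('scene','side','wrist'):
    p,d,K,T=grab(n,n+'0.png'); print(n,K[0,0],K[:2,2],np.round(T,2).tolist(),(d>0).mean())
a=[load(n+'0')[0] for n in ('scene','side')]
cv2.imwrite('pics/both.png',cv2.resize(np.vstack(a),None,fx=.75,fy=.75)[:,:,::-1])
E
```

```text
t 0.0 pos [208.9 641.6 203.3] F [-0.1 -1.5 -0.8] op 85.5
tool cols [[0.951, -0.0, 0.31], [-0.31, -0.001, 0.951], [-0.0, -1.0, -0.001]]
scene 387.9136192762503 [319.04785934 193.98429272] [[-0.15, 0.72, -0.68, 1336.34], [0.99, 0.12, -0.09, 86.06], [0.01, -0.69, -0.73, 919.69], [0.0, 0.0, 0.0, 1.0]] 0.996046875
side 426.96067333013747 [321.45433212 206.20212573] [[0.85, -0.38, 0.36, 171.24], [-0.52, -0.62, 0.58, -706.7], [0.01, -0.68, -0.73, 982.07], [0.0, 0.0, 0.0, 1.0]] 0.99622265625
wrist 301.67453982328277 [322.69132972 198.88715426] [[0.31, 0.9, 0.31, 128.93], [0.95, -0.29, -0.1, 668.27], [-0.0, 0.32, -0.95, 374.4], [0.0, 0.0, 0.0, 1.0]] 0.99603125
```

View pics/scene0.png

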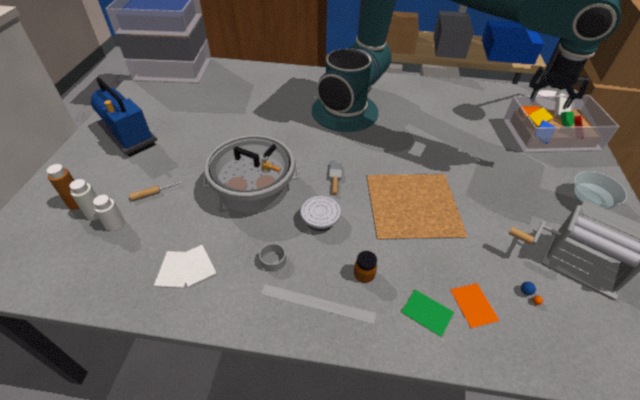

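View pics/side0.png

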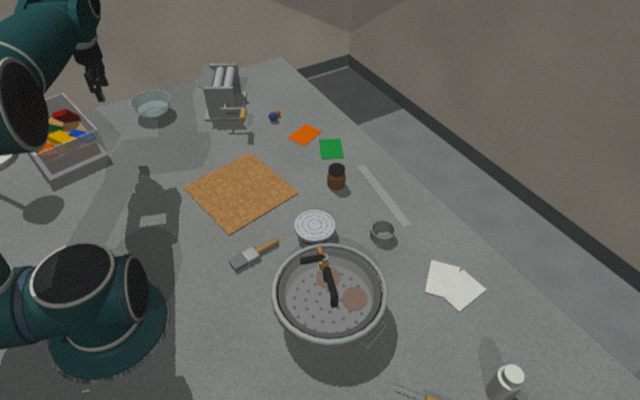

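The scene view shows the chamber at about (250,170), with the handle at about (247,156), the tap lever at about (269,152) and the silencer at about (272,167). The wheel is at (321,212), the mat at (414,205), the brush at (335,178), the jar at (365,267) and the cutter at (272,257). The side view agrees and shows coasters at about (328,278) and (354,298).

```bash
python3 - <<'E'
from h import *
for n,c,w,m in (('scene',(250,165),(321,212),(414,205)),('side',(330,290),(315,225),(240,192))):
    p,d,K,T=load(n+'0'); C=cloud(d,K,T); hsv=cv2.cvtColor(p,cv2.COLOR_RGB2HSV)
    print(n,'ray c',ray(K,T,*c,112)[:2],'wheel',ray(K,T,*w,46)[:2],'mat',ray(K,T,*m,5)[:2])
    c0=ray(K,T,*c,112)[:2]
    r=np.hypot(*(C[...,:2]-c0).transpose(2,0,1))
    s=(C[...,2]>106)&(C[...,2]<118)&(r<170)&(r>105)
    P=C[s][:,:2]
    for _ in range(5):
        A=np.c_[2*P,np.ones(len(P))]; x=np.linalg.lstsq(A,(P**2).sum(1),rcond=None)[0]; rr=np.sqrt(x[2]+x[0]**2+x[1]**2)
        P=P[abs(np.hypot(*(P-x[:2]).T)-rr)<12]
    print(' rim',x[:2],rr,len(P), 'z',np.percentile(C[s][:,2],[5,50,95]))
    h=(C[...,2]>120)&(C[...,2]<185)&(r<130)
    print(' above',h.sum())
    for lo,hi in ((120,135),(135,150),(150,170)):
        q=C[h&(C[...,2]>lo)&(C[...,2]<hi)]; print('  ',lo,len(q),q.mean(0) if len(q) else '')
    dark=(hsv[...,2]<60)&(C[...,2]>125)&(r<130)
    nn,l,st,ce=cv2.connectedComponentsWithStats(dark.astype(np.uint8))
    for i in range(1,nn):
        if st[i,4]>15:
            q=C[l==i]; print('  dark',ce[i],st[i,4],q.mean(0),q.max(0)[2])
            u=np.linalg.svd(q[:,:2]-q[:,:2].mean(0))[2][0] if len(q)<3000 else 0; print('   dir',u)
    w0=ray(K,T,*w,46)[:2]; rw=np.hypot(*(C[...,:2]-w0).transpose(2,0,1))
    s=(C[...,2]>40)&(C[...,2]<55)&(rw<90); q=C[s]; (ctr,rad)=cv2.minEnclosingCircle(q[:,:2].astype(np.float32)); print(' wheel',q.mean(0),ctr,rad)
    m0=ray(K,T,*m,5)[:2]
    mk=(cv2.inRange(hsv,(8,90,90),(22,255,255))>0)&(np.hypot(*(C[...,:2]-m0).transpose(2,0,1))<220)
    mk=cv2.morphologyEx(mk.astype(np.uint8),cv2.MORPH_OPEN,np.ones((5,5)))>0
    q=C[mk]; print(' mat',cv2.minAreaRect(q[:,:2].astype(np.float32)),q[:,2].mean())
E
python3 - <<'E'
import sys; sys.path.insert(0,'.')
import os; os.chdir('.')
from h import *
a=load('scene0')[0][125:220,195:305]; b=load('side0')[0][235:350,265:395]
a=cv2.resize(a,(550,475),interpolation=3); b=cv2.resize(b,(537,475),interpolation=3)
cv2.imwrite('pics/crop.png',cv2.resize(np.hstack([a,b]),None,fx=.73,fy=.73)[:,:,::-1])
E
```

```text
scene ray c [ 497.23581736 -244.47792373] wheel [593.53894371  -9.14044396] mat [482.45075354 272.86449579]
 rim [ 491.38887562 -245.08627207] 125.4847301949512 1021 z [106.97468748 110.15197476 113.85754889]
 above 462
   120 126 [ 503.09373617 -202.28345294  129.29022376]
   135 108 [ 495.06875204 -226.55535427  141.85081614]
   150 227 [ 482.89087105 -219.01026933  157.95833782]
  dark [269.94285714 150.18571429] 70 [ 478.35966361 -182.17791032  164.15828007] 170.2708314623552
   dir [ 0.93699899 -0.34933207]
  dark [245.83333333 153.82142857] 168 [ 486.21927534 -256.59017803  145.95447546] 156.74266422015864
   dir [-0.30309016 -0.95296189]
 wheel [588.57086342 -10.7706237   46.27016846] (585.640869140625, -10.877283096313477) 60.88808059692383
 mat ((474.618896484375, 270.49176025390625), (272.43975830078125, 269.1004943847656), 10.400932312011719) 5.342287122764539
side ray c [ 481.26420799 -256.75937838] wheel [584.01396994 -16.50270854] mat [466.77472567 259.22966004]
 rim [ 480.83744867 -255.08045379] 125.32857798672045 2099 z [106.88899806 109.91393874 113.57713978]
 above 628
   120 96 [ 489.24829854 -220.0412652   129.87468244]
   135 97 [ 486.20271419 -231.13339061  141.02240582]
   150 435 [ 477.09714283 -227.48484387  157.67932471]
  dark [310.80272109 258.89115646] 147 [ 469.46295537 -188.57746791  164.04339568] 169.62669526726722
   dir [-0.94740803  0.32002815]
  dark [330.61776062 285.45559846] 259 [ 475.44613944 -266.61578254  150.08730932] 157.35553413573894
   dir [0.30341103 0.95285977]
 wheel [581.75956572 -17.34674221  45.77618038] (582.141845703125, -14.973947525024414) 62.461849212646484
 mat ((472.3802795410156, 272.56976318359375), (272.6981201171875, 280.5557556152344), 10.0040283203125) 5.138043098970591
```

View pics/crop.png

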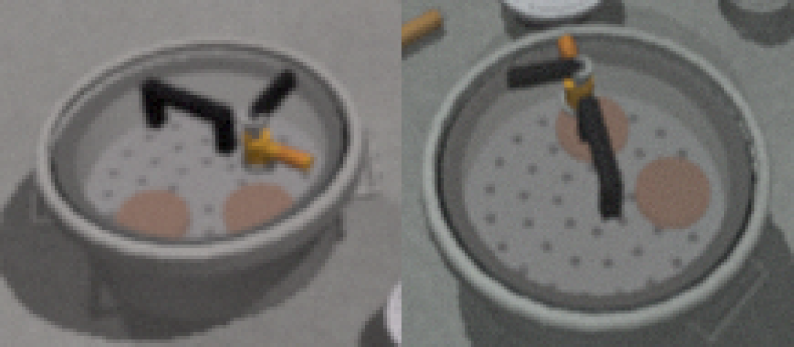

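The crop shows two coasters, in the quadrant of the chamber nearest the scene camera, with the lever across the valve (shut). The lid's +x is about (0.30, 0.95), which lines up with the tool's jaw axis. I'll fly over the chamber for a closer look.

Call:
servo_tool(commands=[{"slide":[0.0268,-0.02,-0.0374]},{"slide":[0.0536,-0.04,-0.0748]},{"slide":[0.0804,-0.05,-0.1122]},{"slide":[0.1072,-0.05,-0.1496]},{"slide":[0.134,-0.05,-0.187]}])

```text
validation failed for argument at $.co...
```

Call:
servo_tool(commands=[{"slide":[0.0268,-0.01,-0.0374]},{"slide":[0.0536,-0.02,-0.0748]},{"slide":[0.0804,-0.03,-0.1122]},{"slide":[0.1072,-0.04,-0.1496]},{"slide":[0.134,-0.047,-0.187]}])

```text
validation failed for argument at $.co...
```

Call:
servo_tool(commands=[{"slide":[0.0268,0,-0.0374]},{"slide":[0.0536,0,-0.0748]},{"slide":[0.0804,0,-0.1122]},{"slide":[0.1072,0,-0.1496]},{"slide":[0.134,0,-0.187]}])

```text
validation failed for argument at $.co...
```

Call:
servo_tool(commands=[{"slide":[0.0268,0,-0.0374]},{"slide":[0.0536,0,-0.0748]},{"slide":[0.0804,0,-0.1122]},{"slide":[0.1072,0,-0.1496]},{"slide":[0.134,0,-0.187]}])

```text
validation failed for argument at $.co...
```

Call:
servo_tool(commands=[{"slide":[0,0,0]},{"slide":[0,0,0]},{"slide":[0,0,0]}])

```text
validation failed for argument at $.co...
```

```bash
python3 - <<'E'
from h import *
o,M=state(); print(np.round(o['qpos'],2))
grab('wrist','w1.png')
E
```

```text
t 0.15 pos [208.9 641.7 203.5] F [-0.1 -0.3 -0.6] op 85.1
tool cols [[0.951, -0.0, 0.31], [-0.31, -0.001, 0.951], [-0.0, -1.0, -0.001]]
[ 1.22  0.12  1.44 -0.    1.58 -0.04]
```

View pics/w1.png

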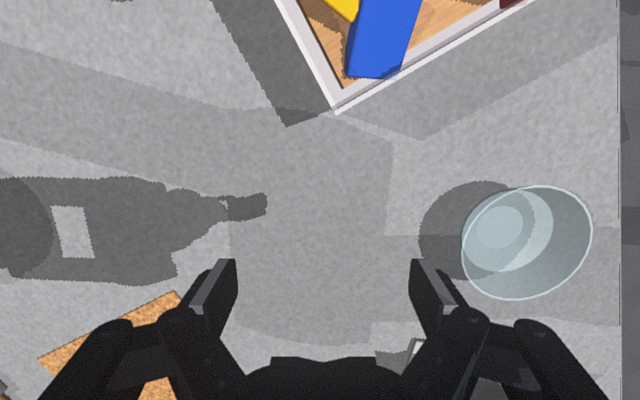

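The rows need all three fields, so nothing moved. The picture shows only the start area, with the gripper in its lower half.

Call:
servo_tool(commands=[{"grip":100,"yaw":0,"slide":[0.0268,-0.02,-0.0374]},{"grip":100,"yaw":0,"slide":[0.0536,-0.04,-0.0748]},{"grip":100,"yaw":0,"slide":[0.0804,-0.05,-0.1122]},{"grip":100,"yaw":0,"slide":[0.1072,-0.05,-0.1496]},{"grip":100,"yaw":0,"slide":[0.134,-0.05,-0.187]}])

```text
time_s: 0.7
ee_pos: [278.7, 420.9, 254.3]
ee_rot: [0.699, -0.698, 0.111, -0.111]
contact_force: [0.9, -0.2, -0.3]
opening: 85.3
```

Call:
servo_tool(commands=[{"grip":100,"yaw":0,"slide":[0.0268,-0.01,-0.0374]},{"grip":100,"yaw":0,"slide":[0.0536,-0.02,-0.0748]},{"grip":100,"yaw":0,"slide":[0.0804,-0.03,-0.1122]},{"grip":100,"yaw":0,"slide":[0.1072,-0.04,-0.1496]},{"grip":100,"yaw":0,"slide":[0.134,-0.047,-0.187]}])

```text
time_s: 1.2
ee_pos: [348.0, 201.5, 301.9]
ee_rot: [0.699, -0.698, 0.11, -0.111]
contact_force: [1.5, 0.3, 0.0]
opening: 85.1
```

Call:
servo_tool(commands=[{"grip":100,"yaw":0,"slide":[0.0268,0,-0.0374]},{"grip":100,"yaw":0,"slide":[0.0536,0,-0.0748]},{"grip":100,"yaw":0,"slide":[0.0804,0,-0.1122]},{"grip":100,"yaw":0,"slide":[0.1072,0,-0.1496]},{"grip":100,"yaw":0,"slide":[0.134,0,-0.187]}])

```text
time_s: 1.7
ee_pos: [417.5, -18.1, 301.3]
ee_rot: [0.698, -0.698, 0.111, -0.111]
contact_force: [-0.2, 0.3, -0.8]
opening: 85.4
```

Call:
servo_tool(commands=[{"grip":100,"yaw":0,"slide":[0.0268,0,-0.0374]},{"grip":100,"yaw":0,"slide":[0.0536,0,-0.0748]},{"grip":100,"yaw":0,"slide":[0.0804,0,-0.1122]},{"grip":100,"yaw":0,"slide":[0.1072,0,-0.1496]},{"grip":100,"yaw":0,"slide":[0.134,0,-0.187]}])

```text
time_s: 2.2
ee_pos: [487.2, -237.5, 301.0]
ee_rot: [-0.698, 0.698, -0.111, 0.111]
contact_force: [0.1, 0.8, -0.5]
opening: 85.3
```

Call:
servo_tool(commands=[{"grip":100,"yaw":0,"slide":[0,0,0]},{"grip":100,"yaw":0,"slide":[0,0,0]},{"grip":100,"yaw":0,"slide":[0,0,0]}])

```text
time_s: 2.5
ee_pos: [486.9, -234.6, 301.3]
ee_rot: [0.698, -0.698, 0.111, -0.111]
contact_force: [-0.4, 0.4, 0.1]
opening: 85.3
```

```bash
python3 - <<'E'
from h import *
o,M=state(); print(np.round(o['qpos'],2))
grab('wrist','w2.png')
E
```

```text
t 2.5 pos [ 486.9 -234.6  301.3] F [-0.4  0.4  0.1] op 85.3
tool cols [[0.951, 0.0, 0.309], [-0.309, 0.0, 0.951], [0.0, -1.0, 0.0]]
[-0.5  -0.19  1.58  0.    1.75 -1.75]
```

View pics/w2.png

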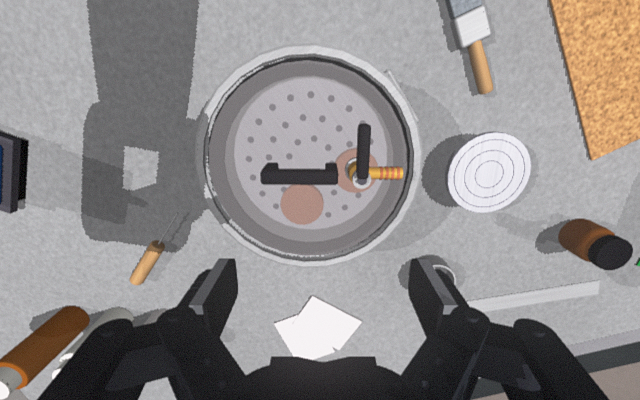

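The wrist view shows the handle from (262,174) to (338,174), the lever from (364,124) to the axis at (361,175), and the silencer reaching (403,173). Two coasters lie at (302,204) and (357,170), and the wheel is at (489,172). It also confirms there is no third coaster.

```bash
python3 - <<'E'
from h import *
p,d,K,T=load('w2'); C=cloud(d,K,T); hsv=cv2.cvtColor(p,cv2.COLOR_RGB2HSV)
def fit(P):
    for _ in range(6):
        A=np.c_[2*P,np.ones(len(P))]; x=np.linalg.lstsq(A,(P**2).sum(1),rcond=None)[0]; r=np.sqrt(x[2]+x[0]**2+x[1]**2)
        P=P[abs(np.hypot(*(P-x[:2]).T)-r)<9]
    return x[:2],r,len(P)
c0=np.array([486,-250]); r=np.hypot(*(C[...,:2]-c0).transpose(2,0,1))
print('rim',fit(C[(C[...,2]>108)&(C[...,2]<117)&(r>118)&(r<150)][:,:2]))
dk=(hsv[...,2]<75)&(r<125)&(C[...,2]>140)
n,l,s,ce=cv2.connectedComponentsWithStats(dk.astype(np.uint8))
for i in range(1,n):
    if s[i,4]>60:
        q=C[l==i]; zt=np.percentile(q[:,2],80); v,u=np.nonzero(l==i); q2=np.array([ray(K,T,a,b,zt) for a,b in zip(u,v)])
        q=q[q[:,2]>zt-6]
        print(ce[i],s[i],'z',zt,cv2.minAreaRect(q[:,:2].astype(np.float32)),'mean',q.mean(0))
        m=q[:,:2].mean(0); e=np.linalg.svd(q[:,:2]-m,full_matrices=False)[2][0]; t=(q[:,:2]-m)@e; print('  dir',e,'ends',m+e*t.min(),m+e*t.max())
rw=np.hypot(*(C[...,:2]-np.array([585,-13])).transpose(2,0,1)); q=C[(abs(C[...,2]-46)<6)&(rw<85)]
print('wheel',cv2.minEnclosingCircle(q[:,:2].astype(np.float32)),q.mean(0))
mk=cv2.inRange(hsv,(0,60,60),(14,255,255))&np.uint8(r<110)
mk=cv2.morphologyEx(mk,cv2.MORPH_OPEN,np.ones((3,3)))
for c in cv2.findContours(mk,0,2)[0]:
    if cv2.contourArea(c)>150:
        (x,y),w,a=cv2.minAreaRect(c); print('coaster?',x,y,w,ray(K,T,x,y,69))
E
```

```text
rim (array([ 481.04990373, -250.60465074]), np.float64(131.4868659257476), 6123)
[362.8299532  150.86427457] [356 124  15  55 641] z 168.32767964722956 ((451.2001037597656, -188.3438262939453), (92.49307250976562, 30.117887496948242), 6.089504241943359) mean [ 470.01831088 -186.18267886  167.95366051]
  dir [ 0.95478904 -0.29728419] ends [ 418.65427112 -170.18991384] [ 498.04471607 -194.90901181]
[298.9530558 176.085031 ] [ 261  167   77   17 1129] z 155.50683107049838 ((441.9635009765625, -247.07012939453125), (83.09635162353516, 90.8877944946289), 71.98112487792969) mean [ 477.60318618 -258.65577393  155.61839241]
  dir [0.30123796 0.953549  ] ends [ 465.07679793 -298.30723369] [ 490.09874986 -219.10188733]
[322.55344364 357.50429381] [   38   259   571   141 34934] z 413.6883577318418 ((475.56231689453125, -230.962890625), (102.49657440185547, 104.7988510131836), 26.64866828918457) mean [ 472.46875642 -229.56369403  414.21629168]
  dir [-0.30931009 -0.95096123] ends [ 494.86408652 -160.71016691] [ 449.72199001 -299.49769776]
wheel ((582.424560546875, -13.28410816192627), 60.184818267822266) [579.89513679 -14.11832869  46.73584109]
coaster? 302.0 203.5 (37.0, 40.0) [ 535.74212559 -281.36269988   69.        ]
```

Everything agrees: the handle bar measures 83 mm (85 given), the lever centre is 29 mm from the axis, and the wheel radius is 60 mm. That gives:
- **Lid centre:** about (480, -251)
- **Tap axis:** about (498, -194)
- **Tap grip point:** about (460, -182)

Next I grip the lever.

Call:
servo_tool(commands=[{"grip":45,"yaw":0,"slide":[-0.021,0,0.021]},{"grip":45,"yaw":0,"slide":[-0.042,0,0.0415]},{"grip":45,"yaw":0,"slide":[-0.042,0.04,0.0415]},{"grip":45,"yaw":0,"slide":[-0.042,0.08,0.0415]},{"grip":45,"yaw":0,"slide":[-0.042,0.11,0.0415]}])

```text
time_s: 3.05
ee_pos: [459.4, -181.4, 189.4]
ee_rot: [-0.698, 0.698, -0.11, 0.11]
contact_force: [0.4, -0.6, 0.0]
opening: 38.2
```

Call:
servo_tool(commands=[{"grip":45,"yaw":0,"slide":[0,0.02,0]},{"grip":45,"yaw":0,"slide":[0,0.04,0]},{"grip":45,"yaw":0,"slide":[0,0.046,0]},{"grip":45,"yaw":0,"slide":[0,0.046,0]}])

```text
time_s: 3.45
ee_pos: [459.7, -182.2, 145.1]
ee_rot: [0.698, -0.698, 0.111, -0.11]
contact_force: [0.1, 0.2, 0.3]
opening: 38.6
```

```bash
python3 - <<'E'
from h import *
state(); grab('wrist','w3.png')
E
```

```text
t 3.45 pos [ 459.7 -182.2  145.1] F [0.1 0.2 0.3] op 38.6
tool cols [[0.951, -0.0, 0.309], [-0.309, 0.0, 0.951], [-0.0, -1.0, 0.0]]
```

View pics/w3.png

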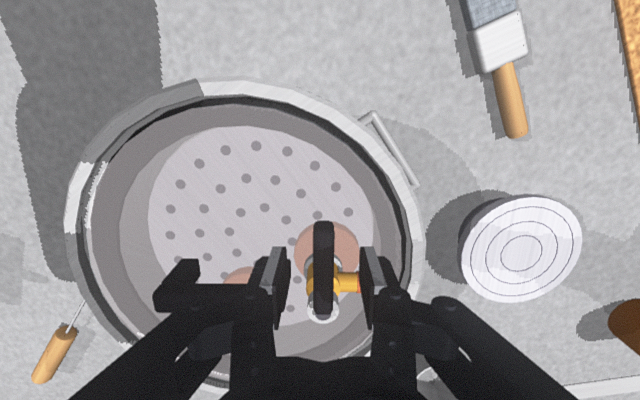

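The lever stands between the pads. I'll close on it and turn it along the arc.

Call:
servo_tool(commands=[{"grip":0,"yaw":0,"slide":[0,0,0]},{"grip":0,"yaw":0,"slide":[0,0,0]},{"grip":0,"yaw":0,"slide":[0,0,0]},{"grip":0,"yaw":0,"slide":[0,0,0]}], squeeze=25)

```text
time_s: 3.9
ee_pos: [460.1, -183.0, 145.4]
ee_rot: [-0.698, 0.698, -0.111, 0.111]
contact_force: [-0.1, 0.2, -0.9]
opening: 0.2
```

Call:
servo_tool(commands=[{"grip":0,"yaw":0.14,"slide":[0.0004,0,0.0056]},{"grip":0,"yaw":0.28,"slide":[0.0016,0,0.0111]},{"grip":0,"yaw":0.42,"slide":[0.0035,0,0.0163]},{"grip":0,"yaw":0.56,"slide":[0.0061,0,0.0212]},{"grip":0,"yaw":0.7,"slide":[0.0094,0,0.0258]}])

```text
time_s: 4.4
ee_pos: [477.1, -161.1, 145.2]
ee_rot: [0.617, -0.617, 0.345, -0.345]
contact_force: [0.3, -0.4, -0.1]
opening: 0.3
```

Call:
servo_tool(commands=[{"grip":0,"yaw":0.14,"slide":[0.0004,0,0.0056]},{"grip":0,"yaw":0.28,"slide":[0.0016,0,0.0111]},{"grip":0,"yaw":0.42,"slide":[0.0035,0,0.0163]},{"grip":0,"yaw":0.56,"slide":[0.0061,0,0.0212]},{"grip":0,"yaw":0.7,"slide":[0.0094,0,0.0258]}])

```text
time_s: 4.9
ee_pos: [504.0, -155.6, 145.2]
ee_rot: [-0.461, 0.461, -0.536, 0.536]
contact_force: [-0.7, 0.1, 0.8]
opening: -0.2
```

Call:
servo_tool(commands=[{"grip":0,"yaw":0.1,"slide":[0.0002,0,0.004]},{"grip":0,"yaw":0.19,"slide":[0.0007,0,0.0075]},{"grip":0,"yaw":0.19,"slide":[0.0007,0,0.0075]},{"grip":0,"yaw":0.19,"slide":[0.0007,0,0.0075]}])

```text
time_s: 5.3
ee_pos: [511.0, -157.4, 145.1]
ee_rot: [0.411, -0.411, 0.576, -0.576]
contact_force: [-0.4, 0.7, -0.0]
opening: -0.3
```

```bash
python3 - <<'E'
from h import *
o,M=state();print(o['moment'])
E
```

```text
t 5.3 pos [ 511.  -157.4  145.1] F [-0.4  0.7 -0. ] op -0.3
tool cols [[-0.325, -0.0, 0.946], [-0.946, 0.0, -0.325], [0.0, -1.0, -0.0]]
[ 0.0526305   0.01669226 -0.042284  ]
```

The opening read 0.2, so the fingers closed without the lever between them. I need to look.

```bash
python3 - <<'E'
from h import *
w=grab('wrist','w4.png')[0]; s=grab('side','s4.png')[0]
a=cv2.resize(s[210:350,250:410],(457,400),interpolation=3)
cv2.imwrite('pics/v4.png',np.hstack([cv2.resize(w,(340,400))*0+cv2.resize(w[:, 100:540],(340,309)).repeat(1,0)[:1]*0 if 0 else cv2.resize(w[60:400,150:490],(340,400)),a])[:,:,::-1])
E
```

```text
(no output)
```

View pics/v4.png

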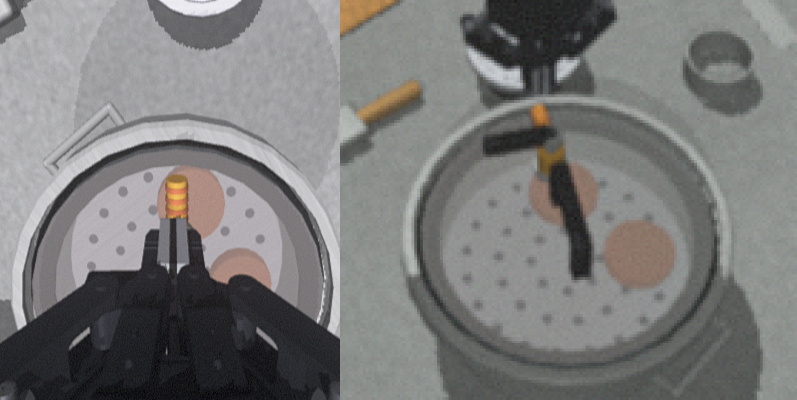

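The lever is unmoved, and the fingertips seem higher than I assumed: both views are consistent with closing above it. I'll check with the depth of the fingertips.

```bash
python3 - <<'E'
from h import *
for n in ('w3','w4'):
    p,d,K,T=load(n); C=cloud(d,K,T); i=eyes.camera_info('wrist'); Tt=np.array(i['T_tool_cam']); 
    Q=cloud(d,K,Tt)
    m=(abs(Q[...,0])<25)&(abs(Q[...,2])<45)&(Q[...,1]>-60)&(Q[...,1]<12)
    hsv=cv2.cvtColor(p,cv2.COLOR_RGB2HSV); 
    print(n,'tool-frame points in box', m.sum())
    for lo in range(-60,12,6):
        q=Q[m&(Q[...,1]>=lo)&(Q[...,1]<lo+6)]
        if len(q): print(lo,len(q),'x',np.round(np.percentile(q[:,0],[2,50,98]),1),'z',np.round(np.percentile(q[:,2],[2,25,75,98]),1))
E
```

```text
w3 tool-frame points in box 3725
-60 616 x [-11.9  -7.8   9. ] z [-33.  -23.6  21.5  31. ]
-54 546 x [-12.1  -7.6   8.9] z [-32.9 -23.5  21.7  31.3]
-48 480 x [-11.9  -7.6   9.1] z [-33.1 -23.4  21.3  30.9]
-42 389 x [-11.9  -7.8   8.3] z [-32.1 -23.3  21.1  30.3]
-36 179 x [-11.8  -7.2   9.5] z [-25.9 -20.2  18.4  24.4]
-30 33 x [-7.3  9.9 22.3] z [-20.2  -3.3   0.5   8.4]
-24 1333 x [-14.8   3.1  24. ] z [-6.3 -3.5  2.2  5. ]
-18 90 x [-15.4 -14.8 -12.8] z [-6.2 -3.4  2.2  5. ]
-12 59 x [-15.2 -14.8 -12.4] z [-6.3 -3.2  2.3  5.1]
w4 tool-frame points in box 2258
-60 466 x [-12.1  -8.3  -6.8] z [-14.   -8.1   6.   12.2]
-54 415 x [-12.  -10.6  -6.8] z [-14.   -7.5   5.9  12.2]
-48 368 x [-12.   -8.1  -6.8] z [-13.9  -8.    6.4  12.2]
-42 324 x [-12.  -10.9  -6.9] z [-13.6  -7.2   5.5  11.8]
-36 101 x [-12.  -11.3  -7.2] z [-11.2  -4.7   2.4   9. ]
6 584 x [-11.3  -1.2  10.4] z [-4.5 -1.2  4.7  8. ]
```

In the tool frame, the fingertips end about 33 mm short of the TCP, while the lever, silencer and rim heights all come out right. So every grasp has to go about 33 mm deeper than stated. I'll swing back, then descend an extra 37 mm.

Call:
servo_tool(commands=[{"grip":45,"yaw":-0.14,"slide":[0.0004,0,-0.0056]},{"grip":45,"yaw":-0.28,"slide":[0.0016,0,-0.0111]},{"grip":45,"yaw":-0.42,"slide":[0.0035,0,-0.0163]},{"grip":45,"yaw":-0.56,"slide":[0.0061,0,-0.0212]},{"grip":45,"yaw":-0.7,"slide":[0.0094,0,-0.0258]}])

```text
time_s: 5.9
ee_pos: [483.3, -157.8, 145.2]
ee_rot: [0.584, -0.584, 0.398, -0.399]
contact_force: [-1.1, 0.3, 0.5]
opening: 38.6
```

Call:
servo_tool(commands=[{"grip":45,"yaw":-0.14,"slide":[0.0004,0,-0.0056]},{"grip":45,"yaw":-0.28,"slide":[0.0016,0,-0.0111]},{"grip":45,"yaw":-0.42,"slide":[0.0035,0,-0.0163]},{"grip":45,"yaw":-0.56,"slide":[0.0061,0,-0.0212]},{"grip":45,"yaw":-0.7,"slide":[0.0094,0,-0.0258]}])

```text
time_s: 6.4
ee_pos: [462.6, -176.0, 145.2]
ee_rot: [-0.685, 0.685, -0.174, 0.174]
contact_force: [0.6, 0.2, -0.2]
opening: 38.2
```

Call:
servo_tool(commands=[{"grip":45,"yaw":-0.1,"slide":[0.0002,0,-0.004]},{"grip":45,"yaw":-0.19,"slide":[0.0007,0,-0.0075]},{"grip":45,"yaw":-0.19,"slide":[0.0007,0.02,-0.0075]},{"grip":45,"yaw":-0.19,"slide":[0.0007,0.036,-0.0075]},{"grip":45,"yaw":-0.19,"slide":[0.0007,0.036,-0.0075]}])

```text
time_s: 6.9
ee_pos: [458.8, -182.2, 106.7]
ee_rot: [0.699, -0.698, 0.112, -0.11]
contact_force: [-0.8, -0.2, 0.4]
opening: 38.5
```

Call:
servo_tool(commands=[{"grip":0,"yaw":0,"slide":[0,0,0]},{"grip":0,"yaw":0,"slide":[0,0,0]},{"grip":0,"yaw":0,"slide":[0,0,0]},{"grip":0,"yaw":0,"slide":[0,0,0]}], squeeze=25)

```text
time_s: 7.3
ee_pos: [460.2, -182.8, 109.8]
ee_rot: [-0.698, 0.698, -0.11, 0.111]
contact_force: [-0.5, 0.3, 3.6]
opening: 11.8
```

The opening is 11.8 mm, so the 12 mm lever is gripped. Turning it open now.

Call:
servo_tool(commands=[{"grip":0,"yaw":0.14,"slide":[0.0004,0,0.0056]},{"grip":0,"yaw":0.28,"slide":[0.0016,0,0.0111]},{"grip":0,"yaw":0.42,"slide":[0.0035,0,0.0163]},{"grip":0,"yaw":0.56,"slide":[0.0061,0,0.0212]},{"grip":0,"yaw":0.7,"slide":[0.0094,0,0.0258]}])

```text
time_s: 7.8
ee_pos: [477.7, -160.6, 109.9]
ee_rot: [0.618, -0.617, 0.345, -0.346]
contact_force: [4.8, 2.7, 1.7]
opening: 11.6
```

Call:
servo_tool(commands=[{"grip":0,"yaw":0.14,"slide":[0.0004,0,0.0056]},{"grip":0,"yaw":0.28,"slide":[0.0016,0,0.0111]},{"grip":0,"yaw":0.42,"slide":[0.0035,0,0.0163]},{"grip":0,"yaw":0.56,"slide":[0.0061,0,0.0212]},{"grip":0,"yaw":0.7,"slide":[0.0094,0,0.0258]}])

```text
time_s: 8.3
ee_pos: [504.8, -155.4, 109.9]
ee_rot: [-0.462, 0.461, -0.535, 0.536]
contact_force: [4.8, -0.9, 1.7]
opening: 11.3
```

Call:
servo_tool(commands=[{"grip":0,"yaw":0.1,"slide":[0.0002,0,0.004]},{"grip":0,"yaw":0.18,"slide":[0.0007,0,0.0072]},{"grip":0,"yaw":0.18,"slide":[0.0007,0,0.0072]},{"grip":0,"yaw":0.18,"slide":[0.0007,0,0.0072]}])

```text
time_s: 8.7
ee_pos: [511.5, -157.2, 109.9]
ee_rot: [-0.414, 0.413, -0.573, 0.574]
contact_force: [5.1, 0.7, 2.5]
opening: 11.7
```

Call:
servo_tool(commands=[{"grip":40,"yaw":0,"slide":[0,0,0]},{"grip":40,"yaw":0,"slide":[0,0,0]},{"grip":40,"yaw":0,"slide":[0,-0.04,0]},{"grip":40,"yaw":0,"slide":[0,-0.09,0]},{"grip":40,"yaw":0,"slide":[0,-0.09,0]}])

```text
time_s: 9.2
ee_pos: [512.4, -157.9, 206.0]
ee_rot: [-0.415, 0.411, -0.571, 0.576]
contact_force: [-0.2, -0.8, -0.3]
opening: 34.2
```

```bash
python3 - <<'E'
from h import *
state(); w=grab('wrist','w5.png')[0]; s=grab('scene','s5.png')[0]
a=cv2.resize(s[120:220,190:310],(400,333),interpolation=3)
cv2.imwrite('pics/v5.png',np.hstack([cv2.resize(w,(400,333)),a])[:,:,::-1])
E
```

```text
t 9.2 pos [ 512.4 -157.9  206. ] F [-0.2 -0.8 -0.3] op 34.2
tool cols [[-0.318, 0.008, 0.948], [-0.948, -0.003, -0.318], [0.0, -1.0, 0.008]]
```

View pics/v5.png

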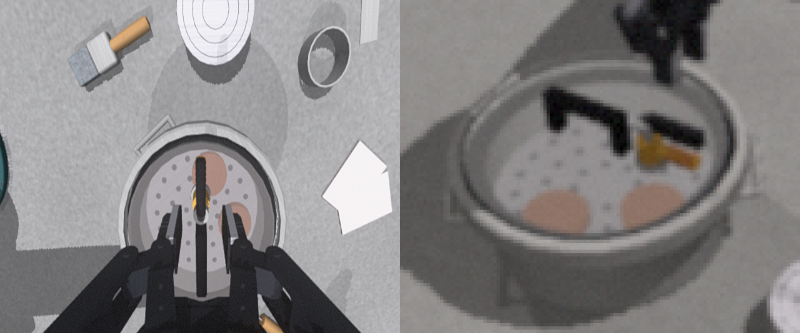

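The tap is fully open, with the lever in line with the handle in both views. The jaws are already across the handle bar, so I move over it and grip slightly towards +x, at the balance point.

Call:
servo_tool(commands=[{"grip":60,"yaw":-0.017,"slide":[0.046,0,0]},{"grip":60,"yaw":-0.017,"slide":[0.092,0,-0.001]},{"grip":60,"yaw":-0.017,"slide":[0.092,0.04,-0.001]},{"grip":60,"yaw":-0.017,"slide":[0.092,0.08,-0.001]},{"grip":60,"yaw":-0.017,"slide":[0.092,0.1,-0.001]}])

```text
time_s: 9.8
ee_pos: [478.4, -243.5, 94.0]
ee_rot: [0.417, -0.418, 0.572, -0.569]
contact_force: [0.5, -0.3, -0.9]
opening: 51.3
```

Call:
servo_tool(commands=[{"grip":60,"yaw":0,"slide":[0,0.012,0]},{"grip":60,"yaw":0,"slide":[0,0.012,0]},{"grip":60,"yaw":0,"slide":[0,0.012,0]}])

```text
time_s: 10.1
ee_pos: [480.8, -244.2, 87.8]
ee_rot: [-0.418, 0.418, -0.57, 0.571]
contact_force: [-0.0, 0.2, 1.1]
opening: 51.4
```

Call:
servo_tool(commands=[{"grip":0,"yaw":0,"slide":[0,0,0]},{"grip":0,"yaw":0,"slide":[0,0,0]},{"grip":0,"yaw":0,"slide":[0,0,0]},{"grip":0,"yaw":0,"slide":[0,0,0]},{"grip":0,"yaw":0,"slide":[0,0,0]}], squeeze=80)

```text
time_s: 10.6
ee_pos: [481.2, -244.4, 88.4]
ee_rot: [-0.418, 0.417, -0.57, 0.571]
contact_force: [1.9, 0.2, 6.7]
opening: 15.3
```

Call:
servo_tool(commands=[{"grip":0,"yaw":0,"slide":[0,-0.01,0]},{"grip":0,"yaw":0,"slide":[0,-0.025,0]},{"grip":0,"yaw":0,"slide":[0,-0.05,0]},{"grip":0,"yaw":0,"slide":[0,-0.08,0]},{"grip":0,"yaw":0,"slide":[0,-0.11,0]}])

```text
time_s: 11.1
ee_pos: [480.1, -244.0, 199.0]
ee_rot: [0.418, -0.418, 0.571, -0.57]
contact_force: [-0.2, -0.5, -7.3]
opening: 15.0
```

Call:
servo_tool(commands=[{"grip":0,"yaw":0,"slide":[0,0,0]},{"grip":0,"yaw":0,"slide":[0,0,0]}])

```text
time_s: 11.3
ee_pos: [480.4, -244.1, 196.9]
ee_rot: [-0.418, 0.418, -0.57, 0.571]
contact_force: [-0.6, -0.1, -8.5]
opening: 15.1
```

```bash
python3 - <<'E'
from h import *
o,M=state();print(np.round(o['moment'],2),np.round(o['qpos'],2))
p,d,K,T=grab('scene','s6.png'); C=cloud(d,K,T); 
cv2.imwrite('pics/v6.png',cv2.resize(p[60:260,150:350],(600,600),interpolation=3)[:,:,::-1])
E
```

```text
t 11.3 pos [ 480.4 -244.1  196.9] F [-0.6 -0.1 -8.5] op 15.1
tool cols [[-0.302, 0.0, 0.953], [-0.953, -0.0, -0.302], [0.0, -1.0, 0.0]]
[ 0.05  0.02 -0.01] [-0.52 -0.18  1.74 -0.    1.58 -0.21]
```

View pics/v6.png

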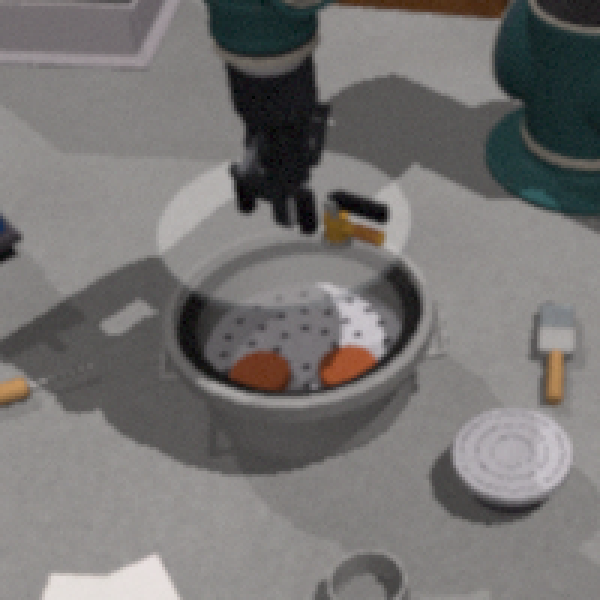

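The lid hangs level, and the force change of about 8 N fits its weight. Carrying it to the mat centre, at about (473, 271).

Call:
servo_tool(commands=[{"grip":0,"yaw":0,"slide":[-0.02,0,-0.0066]},{"grip":0,"yaw":0,"slide":[-0.05,0,-0.0165]},{"grip":0,"yaw":0,"slide":[-0.088,0,-0.029]},{"grip":0,"yaw":0,"slide":[-0.126,0,-0.0415]},{"grip":0,"yaw":0,"slide":[-0.165,0,-0.0545]}])

```text
time_s: 11.85
ee_pos: [477.4, -68.9, 195.1]
ee_rot: [0.417, -0.418, 0.571, -0.57]
contact_force: [1.6, 1.7, -7.3]
opening: 14.9
```

Call:
servo_tool(commands=[{"grip":0,"yaw":0,"slide":[-0.038,0,-0.0126]},{"grip":0,"yaw":0,"slide":[-0.076,0,-0.025]},{"grip":0,"yaw":0,"slide":[-0.114,0,-0.0376]},{"grip":0,"yaw":0,"slide":[-0.152,0,-0.05]},{"grip":0,"yaw":0,"slide":[-0.19,0,-0.0626]}])

```text
time_s: 12.35
ee_pos: [475.2, 131.2, 195.2]
ee_rot: [0.417, -0.419, 0.571, -0.57]
contact_force: [0.7, -0.8, -5.8]
opening: 15.1
```

Call:
servo_tool(commands=[{"grip":0,"yaw":0,"slide":[-0.038,0,-0.0126]},{"grip":0,"yaw":0,"slide":[-0.076,0,-0.025]},{"grip":0,"yaw":0,"slide":[-0.11,0,-0.0363]},{"grip":0,"yaw":0,"slide":[-0.13,0,-0.0429]},{"grip":0,"yaw":0,"slide":[-0.141,0,-0.0464]}])

```text
time_s: 12.85
ee_pos: [473.6, 279.4, 194.9]
ee_rot: [0.417, -0.419, 0.57, -0.57]
contact_force: [0.6, 0.6, -7.1]
opening: 15.0
```

Call:
servo_tool(commands=[{"grip":0,"yaw":0,"slide":[0,0.03,0]},{"grip":0,"yaw":0,"slide":[0,0.07,0]},{"grip":0,"yaw":0,"slide":[0,0.11,0]},{"grip":0,"yaw":0,"slide":[0,0.15,0]},{"grip":0,"yaw":0,"slide":[0,0.175,0]}])

```text
time_s: 13.35
ee_pos: [472.7, 276.5, 17.7]
ee_rot: [0.416, -0.419, 0.571, -0.571]
contact_force: [0.4, -0.3, -6.5]
opening: 14.9
```

Call:
servo_tool(commands=[{"grip":0,"yaw":0,"slide":[0,0.006,0]},{"grip":0,"yaw":0,"slide":[0,0.012,0]},{"grip":0,"yaw":0,"slide":[0,0.018,0]},{"grip":0,"yaw":0,"slide":[0,0.022,0]},{"grip":0,"yaw":0,"slide":[0,0.024,0]}])

```text
time_s: 13.85
ee_pos: [474.8, 278.2, -1.5]
ee_rot: [-0.418, 0.417, -0.571, 0.571]
contact_force: [-0.0, -0.4, -7.0]
opening: 15.0
```

Call:
servo_tool(commands=[{"grip":0,"yaw":0,"slide":[0,0.002,0]},{"grip":0,"yaw":0,"slide":[0,0.004,0]},{"grip":0,"yaw":0,"slide":[0,0.005,0]},{"grip":0,"yaw":0,"slide":[0,0.005,0]}])

```text
time_s: 14.25
ee_pos: [474.7, 278.3, -5.7]
ee_rot: [-0.418, 0.418, -0.57, 0.571]
contact_force: [-6.8, -4.5, 7.4]
opening: 15.5
```

Call:
servo_tool(commands=[{"grip":60,"yaw":0,"slide":[0,0,0]},{"grip":60,"yaw":0,"slide":[0,0,0]},{"grip":60,"yaw":0,"slide":[0,0,0]},{"grip":60,"yaw":0,"slide":[0,0,0]}])

```text
time_s: 14.65
ee_pos: [474.7, 278.2, -6.7]
ee_rot: [-0.418, 0.418, -0.571, 0.571]
contact_force: [-0.1, 0.0, 0.1]
opening: 51.1
```

```bash
python3 - <<'E'
from h import *
state()
E
```

```text
t 14.65 pos [474.7 278.2  -6.7] F [-0.1  0.   0.1] op 51.1
tool cols [[-0.302, 0.0, 0.953], [-0.953, 0.0, -0.302], [-0.0, -1.0, 0.0]]
```

The lid is down and released. I lift off and return over the open chamber.

Call:
servo_tool(commands=[{"grip":60,"yaw":0,"slide":[0,-0.03,0]},{"grip":100,"yaw":0,"slide":[0,-0.075,0]},{"grip":100,"yaw":0,"slide":[0,-0.12,0]},{"grip":100,"yaw":0,"slide":[0.02,-0.16,0.007]},{"grip":100,"yaw":0,"slide":[0.055,-0.19,0.02]}])

```text
time_s: 15.15
ee_pos: [477.0, 220.2, 186.0]
ee_rot: [-0.419, 0.418, -0.57, 0.57]
contact_force: [1.2, -0.4, -0.6]
opening: 85.4
```

Call:
servo_tool(commands=[{"grip":100,"yaw":0,"slide":[0.042,-0.015,0.015]},{"grip":100,"yaw":0,"slide":[0.084,-0.03,0.03]},{"grip":100,"yaw":0,"slide":[0.126,-0.045,0.045]},{"grip":100,"yaw":0,"slide":[0.168,-0.06,0.06]},{"grip":100,"yaw":0,"slide":[0.21,-0.067,0.075]}])

```text
time_s: 15.65
ee_pos: [485.0, -4.9, 251.8]
ee_rot: [-0.418, 0.417, -0.57, 0.571]
contact_force: [0.8, 0.4, -0.2]
opening: 85.5
```

Call:
servo_tool(commands=[{"grip":100,"yaw":0,"slide":[0.044,0,0.016]},{"grip":100,"yaw":0,"slide":[0.088,0,0.032]},{"grip":100,"yaw":0,"slide":[0.132,0,0.048]},{"grip":100,"yaw":0,"slide":[0.176,0,0.064]},{"grip":100,"yaw":0,"slide":[0.216,0,0.078]}])

```text
time_s: 16.15
ee_pos: [493.7, -235.0, 250.2]
ee_rot: [-0.418, 0.417, -0.571, 0.571]
contact_force: [1.2, -0.7, 0.5]
opening: 85.2
```

Call:
servo_tool(commands=[{"grip":100,"yaw":0,"slide":[0.016,0,0.005]},{"grip":100,"yaw":0,"slide":[0.016,0,0.005]},{"grip":100,"yaw":0,"slide":[0.016,0,0.005]}])

```text
time_s: 16.45
ee_pos: [494.0, -249.0, 250.0]
ee_rot: [0.418, -0.418, 0.571, -0.57]
contact_force: [0.2, 0.2, -0.2]
opening: 85.6
```

```bash
python3 - <<'E'
from h import *
o,M=state(); p,d,K,T=grab('wrist','w7.png'); C=cloud(d,K,T); hsv=cv2.cvtColor(p,cv2.COLOR_RGB2HSV)
Q=cloud(d,K,np.array(eyes.camera_info('wrist')['T_tool_cam']))
m=(abs(Q[...,0])<25)&(abs(abs(Q[...,2])-46)<14)&(Q[...,1]>-80)&(Q[...,1]<12)
h,b=np.histogram(Q[m][:,1],bins=range(-80,13,4)); print(list(zip(b,h)))
r=np.hypot(*(C[...,:2]-[480.5,-250.7]).transpose(2,0,1))
mk=cv2.inRange(hsv,(0,90,60),(14,255,255))&np.uint8((r<112)*255)
mk=cv2.morphologyEx(mk,cv2.MORPH_OPEN,np.ones((5,5)))
n,l,s,ce=cv2.connectedComponentsWithStats(mk)
for i in range(1,n):
    if s[i,4]>200:
        v,u=np.nonzero(l==i); P=np.array([ray(K,T,a,b,69)[:2] for a,b in zip(u,v)]); z=C[l==i][:,2]
        print(ce[i],s[i],'z',np.median(z),'cloud',np.median(C[l==i],0),'enc',cv2.minEnclosingCircle(P.astype(np.float32)),'ctr',P.mean(0))
q=C[(C[...,2]>108)&(C[...,2]<117)&(r>118)&(r<150)][:,:2]; A=np.c_[2*q,np.ones(len(q))]; x=np.linalg.lstsq(A,(q**2).sum(1),rcond=None)[0]; print('rim',x[:2],len(q))
E
```

```text
t 16.45 pos [ 494. -249.  250.] F [ 0.2  0.2 -0.2] op 85.6
tool cols [[-0.303, -0.0, 0.953], [-0.953, 0.0, -0.303], [-0.0, -1.0, -0.0]]
[(np.int64(-80), np.int64(847)), (np.int64(-76), np.int64(633)), (np.int64(-72), np.int64(738)), (np.int64(-68), np.int64(626)), (np.int64(-64), np.int64(593)), (np.int64(-60), np.int64(549)), (np.int64(-56), np.int64(491)), (np.int64(-52), np.int64(446)), (np.int64(-48), np.int64(295)), (np.int64(-44), np.int64(109)), (np.int64(-40), np.int64(1)), (np.int64(-36), np.int64(0)), (np.int64(-32), np.int64(0)), (np.int64(-28), np.int64(0)), (np.int64(-24), np.int64(0)), (np.int64(-20), np.int64(0)), (np.int64(-16), np.int64(0)), (np.int64(-12), np.int64(0)), (np.int64(-8), np.int64(0)), (np.int64(-4), np.int64(0)), (np.int64(0), np.int64(0)), (np.int64(4), np.int64(0)), (np.int64(8), np.int64(0))]
[326.02581756 120.0580895 ] [ 300   93   53   55 2324] z 70.01298286645397 cloud [ 514.41030778 -194.93439722   70.01298287] enc ((513.696044921875, -195.9876251220703), 30.791343688964844) ctr [ 514.25225758 -195.3787141 ]
[365.13929314 183.57692308] [ 341  160   50   48 1924] z 70.04833413581773 cloud [ 536.99601831 -280.33214708   70.04833414] enc ((536.889892578125, -281.45074462890625), 31.257266998291016) ctr [ 537.09951169 -281.02118781]
rim [ 482.15655625 -249.87062444] 8446
```

View pics/w7.png

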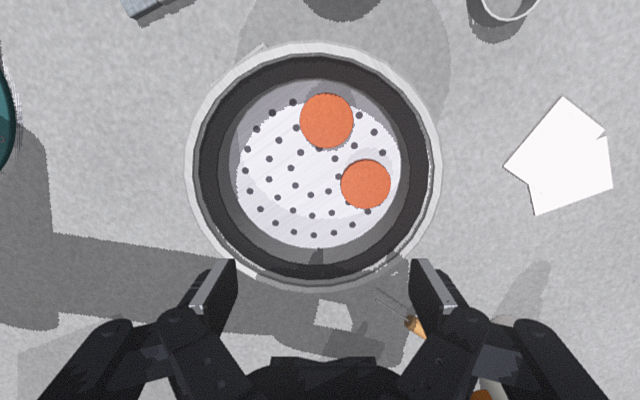

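The picture shows exactly two coasters, at pixels (326,120) and (365,184), so (514,-195.5) and (537,-281) with tops at 70 mm. Both are about 64 mm from the axis, as they should be. I'll take the one at (514,-195.5) first with the jaws tangential, aiming for fingertips at z of about 59.

Call:
servo_tool(commands=[{"grip":95,"yaw":0.115,"slide":[-0.028,0,0.0015]},{"grip":95,"yaw":0.23,"slide":[-0.057,0,0.003]},{"grip":95,"yaw":0.23,"slide":[-0.057,0.04,0.003]},{"grip":95,"yaw":0.23,"slide":[-0.057,0.09,0.003]},{"grip":95,"yaw":0.23,"slide":[-0.057,0.14,0.003]}])

```text
time_s: 17.0
ee_pos: [514.4, -194.3, 109.3]
ee_rot: [-0.351, 0.35, -0.614, 0.615]
contact_force: [1.2, 0.2, -0.1]
opening: 81.3
```

Call:
servo_tool(commands=[{"grip":95,"yaw":0,"slide":[0,0.03,0]},{"grip":95,"yaw":0,"slide":[0,0.055,0]},{"grip":95,"yaw":0,"slide":[0,0.075,0]},{"grip":95,"yaw":0,"slide":[0,0.085,0]},{"grip":95,"yaw":0,"slide":[0,0.088,0]}])

```text
time_s: 17.5
ee_pos: [513.9, -195.0, 21.6]
ee_rot: [0.35, -0.35, 0.615, -0.614]
contact_force: [1.0, 0.2, 0.4]
opening: 80.8
```

Call:
servo_tool(commands=[{"grip":50,"yaw":0,"slide":[0,0,0]},{"grip":50,"yaw":0,"slide":[0,0,0]},{"grip":50,"yaw":0,"slide":[0,0,0]},{"grip":50,"yaw":0,"slide":[0,0,0]},{"grip":50,"yaw":0,"slide":[0,0,0]}], squeeze=30)

```text
time_s: 18.0
ee_pos: [514.8, -196.1, 23.5]
ee_rot: [-0.35, 0.349, -0.614, 0.615]
contact_force: [-0.4, 3.3, 7.5]
opening: 60.8
```

The opening is 60.8 mm, so the coaster is held. Lifting it towards the wheel.

Call:
servo_tool(commands=[{"grip":50,"yaw":0,"slide":[0,-0.02,0]},{"grip":50,"yaw":0,"slide":[0,-0.05,0]},{"grip":50,"yaw":0,"slide":[0,-0.09,0]},{"grip":50,"yaw":0,"slide":[0,-0.13,0]},{"grip":50,"yaw":0,"slide":[-0.01,-0.15,-0.002]}])

```text
time_s: 18.5
ee_pos: [518.1, -187.3, 176.5]
ee_rot: [-0.35, 0.348, -0.614, 0.616]
contact_force: [-0.6, 0.0, -0.3]
opening: 60.8
```

Call:
servo_tool(commands=[{"grip":50,"yaw":0,"slide":[-0.04,0,-0.007]},{"grip":50,"yaw":0,"slide":[-0.08,0,-0.0146]},{"grip":50,"yaw":0,"slide":[-0.12,0,-0.022]},{"grip":50,"yaw":0,"slide":[-0.155,0,-0.0285]},{"grip":50,"yaw":0,"slide":[-0.181,0,-0.0333]}])

```text
time_s: 19.0
ee_pos: [582.0, -11.8, 172.6]
ee_rot: [-0.35, 0.349, -0.614, 0.615]
contact_force: [-0.4, -0.6, -1.3]
opening: 60.8
```

Call:
servo_tool(commands=[{"grip":50,"yaw":0,"slide":[0,0,0]},{"grip":50,"yaw":0,"slide":[0,0,0]},{"grip":50,"yaw":0,"slide":[0,0,0]}])

```text
time_s: 19.3
ee_pos: [581.3, -14.5, 172.3]
ee_rot: [-0.349, 0.349, -0.615, 0.615]
contact_force: [0.5, -0.7, -0.3]
opening: 60.7
```

```bash
python3 - <<'E'
from h import *
o,M=state(); p,d,K,T=grab('wrist','w8.png'); C=cloud(d,K,T); hsv=cv2.cvtColor(p,cv2.COLOR_RGB2HSV)
Tt=np.array(eyes.camera_info('wrist')['T_tool_cam']); Q=cloud(d,K,Tt)
rw=np.hypot(*(C[...,:2]-[582.5,-13.5]).transpose(2,0,1)); m=(abs(C[...,2]-46)<6)&(rw<85); q=C[m]; print('wheel pts',len(q),cv2.minEnclosingCircle(q[:,:2].astype(np.float32)))
P=q[:,:2]; hull=cv2.convexHull(P.astype(np.float32))[:,0]; print(np.round(hull.min(0),1),np.round(hull.max(0),1))
mk=(cv2.inRange(hsv,(0,90,60),(14,255,255))>0)&(np.hypot(Q[...,0],Q[...,2])<60)&(Q[...,1]<0)
if mk.sum():
    q=Q[mk]; print('held coaster tool',mk.sum(),np.percentile(q,[2,50,98],axis=0).round(1).tolist())
E
```

```text
t 19.3 pos [581.3 -14.5 172.3] F [ 0.5 -0.7 -0.3] op 60.7
tool cols [[-0.512, 0.0, 0.859], [-0.859, -0.0, -0.512], [0.0, -1.0, 0.0]]
wheel pts 9437 ((583.5557861328125, -12.502291679382324), 59.93981170654297)
[524.4 -71.2] [643.1  47.2]
held coaster tool 11604 [[-29.9, -47.7, -27.9], [-4.4, -46.5, -0.7], [25.9, -39.8, 26.4]]
```

View pics/w8.png

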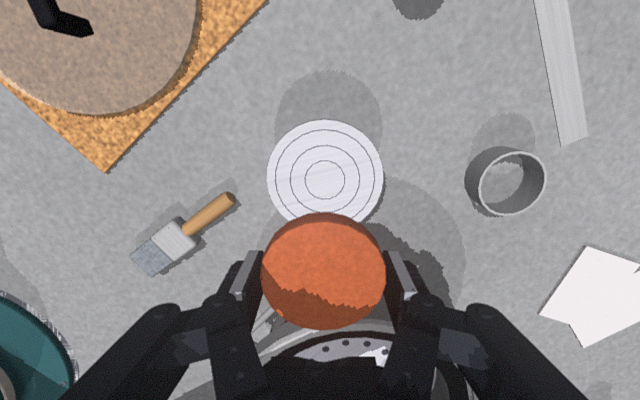

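The coaster is held flat and centred at (322,270), with the wheel centred at (325,178). The wheel centre comes out at (583.6,-12.4) with radius 59.9. The held coaster's centre is about (581.7,-12.4), so I correct by 2 mm and lower it.

Call:
servo_tool(commands=[{"grip":50,"yaw":0,"slide":[-0.001,0.03,0.0017]},{"grip":50,"yaw":0,"slide":[-0.001,0.07,0.0017]},{"grip":50,"yaw":0,"slide":[-0.001,0.11,0.0017]},{"grip":50,"yaw":0,"slide":[-0.001,0.14,0.0017]},{"grip":50,"yaw":0,"slide":[-0.001,0.15,0.0017]}])

```text
time_s: 19.85
ee_pos: [581.7, -14.7, 18.9]
ee_rot: [0.348, -0.35, 0.616, -0.614]
contact_force: [0.3, 0.0, -1.1]
opening: 60.7
```

Call:
servo_tool(commands=[{"grip":50,"yaw":0,"slide":[0,0.002,0]},{"grip":50,"yaw":0,"slide":[0,0.004,0]},{"grip":50,"yaw":0,"slide":[0,0.006,0]},{"grip":50,"yaw":0,"slide":[0,0.007,0]},{"grip":50,"yaw":0,"slide":[0,0.007,0]}])

```text
time_s: 20.35
ee_pos: [583.7, -13.9, 15.7]
ee_rot: [-0.35, 0.349, -0.615, 0.615]
contact_force: [-0.5, -0.8, -1.1]
opening: 60.9
```

Call:
servo_tool(commands=[{"grip":50,"yaw":0,"slide":[0,0.001,0]},{"grip":50,"yaw":0,"slide":[0,0.0015,0]},{"grip":50,"yaw":0,"slide":[0,0.002,0]},{"grip":50,"yaw":0,"slide":[0,0.002,0]}])

```text
time_s: 20.75
ee_pos: [583.8, -13.9, 14.5]
ee_rot: [-0.35, 0.349, -0.615, 0.615]
contact_force: [-6.7, 0.5, 12.9]
opening: 60.7
```

It has touched down at 13 N. I ease off 1 mm and release.

Call:
servo_tool(commands=[{"grip":50,"yaw":0,"slide":[0,-0.001,0]},{"grip":50,"yaw":0,"slide":[0,-0.001,0]},{"grip":90,"yaw":0,"slide":[0,-0.001,0]},{"grip":90,"yaw":0,"slide":[0,-0.001,0]},{"grip":90,"yaw":0,"slide":[0,-0.001,0]}])

```text
time_s: 21.25
ee_pos: [583.3, -13.9, 13.9]
ee_rot: [0.349, -0.35, 0.615, -0.615]
contact_force: [0.3, 0.7, -0.5]
opening: 77.2
```

Call:
servo_tool(commands=[{"grip":95,"yaw":0,"slide":[0,-0.02,0]},{"grip":95,"yaw":0,"slide":[0,-0.06,0]},{"grip":95,"yaw":0,"slide":[0,-0.1,0]},{"grip":95,"yaw":0,"slide":[0,-0.15,0]},{"grip":95,"yaw":0,"slide":[0,-0.185,0]}])

```text
time_s: 21.75
ee_pos: [583.7, -13.9, 202.5]
ee_rot: [-0.35, 0.349, -0.614, 0.615]
contact_force: [-0.1, -0.2, -0.6]
opening: 81.0
```

```bash
cat > see.py <<'E'
from h import *
import sys
o,M=state(); p,d,K,T=grab('wrist',sys.argv[1]+'.png'); C=cloud(d,K,T); hsv=cv2.cvtColor(p,cv2.COLOR_RGB2HSV)
mk=cv2.morphologyEx(cv2.inRange(hsv,(0,90,60),(14,255,255)),cv2.MORPH_OPEN,np.ones((5,5)))
n,l,s,ce=cv2.connectedComponentsWithStats(mk)
for i in range(1,n):
    if s[i,4]>400:
        q=C[l==i]; zt=np.percentile(q[:,2],70); q=q[abs(q[:,2]-zt)<5]
        A=np.c_[q[:,:2],np.ones(len(q))]; pl=np.linalg.lstsq(A,q[:,2],rcond=None)[0]
        print(ce[i].round(),s[i,:].tolist(),'ztop',round(zt,1),'enc',np.round(cv2.minEnclosingCircle(q[:,:2].astype(np.float32))[0],1),round(cv2.minEnclosingCircle(q[:,:2].astype(np.float32))[1],1),'ctr',q.mean(0).round(1),'slope',pl[:2].round(3))
E
python3 see.py w9
```

```text
t 21.75 pos [583.7 -13.9 202.5] F [-0.1 -0.2 -0.6] op 81.0
tool cols [[-0.512, 0.002, 0.859], [-0.859, -0.0, -0.512], [-0.001, -1.0, 0.002]]
[322. 177.] [295, 150, 56, 55, 2475] ztop 61.4 enc [582.8 -13.3] 30.6 ctr [583.6 -12.5  61. ] slope [-0.001 -0.004]
[393. 356.] [375, 344, 36, 28, 726] ztop 70.5 enc [ 540.3 -265.8] 23.7 ctr [ 539.6 -264.7   69.8] slope [-0.016 -0.048]
```

The first coaster sits flat at (583.2,-13.0), within 1 mm of the wheel centre. Going for the second, turning the jaws tangential on the way.

Call:
servo_tool(commands=[{"grip":95,"yaw":-0.14,"slide":[0.0253,-0.01,0.0097]},{"grip":95,"yaw":-0.28,"slide":[0.0507,-0.02,0.0193]},{"grip":95,"yaw":-0.42,"slide":[0.076,-0.03,0.029]},{"grip":95,"yaw":-0.56,"slide":[0.101,-0.04,0.0386]},{"grip":95,"yaw":-0.7,"slide":[0.1267,-0.048,0.0483]}])

```text
time_s: 22.3
ee_pos: [559.9, -148.4, 247.3]
ee_rot: [0.54, -0.54, 0.456, -0.456]
contact_force: [0.9, 1.0, -0.4]
opening: 81.2
```

Call:
servo_tool(commands=[{"grip":95,"yaw":-0.14,"slide":[0.0256,0,-0.0089]},{"grip":95,"yaw":-0.28,"slide":[0.0512,0,-0.0178]},{"grip":95,"yaw":-0.42,"slide":[0.0768,0,-0.0268]},{"grip":95,"yaw":-0.56,"slide":[0.1024,0,-0.0357]},{"grip":95,"yaw":-0.7,"slide":[0.128,0,-0.0446]}])

```text
time_s: 22.8
ee_pos: [536.6, -282.1, 246.7]
ee_rot: [0.664, -0.664, 0.243, -0.243]
contact_force: [1.1, -0.1, -0.6]
opening: 81.2
```

Call:
servo_tool(commands=[{"grip":95,"yaw":-0.11,"slide":[0,0,0]},{"grip":95,"yaw":-0.21,"slide":[0,0,0]},{"grip":95,"yaw":-0.21,"slide":[0,0,0]},{"grip":95,"yaw":-0.21,"slide":[0,0,0]}])

```text
time_s: 23.2
ee_pos: [536.9, -280.9, 246.8]
ee_rot: [0.685, -0.685, 0.175, -0.175]
contact_force: [-0.4, -1.1, -0.8]
opening: 81.0
```

```bash
python3 see.py w10
```

```text
t 23.2 pos [ 536.9 -280.9  246.8] F [-0.4 -1.1 -0.8] op 81.0
tool cols [[0.877, -0.0, 0.48], [-0.48, 0.0, 0.877], [-0.0, -1.0, -0.0]]
[551.  91.] [524, 63, 56, 57, 2521] ztop 61.2 enc [582.  -14.2] 31.0 ctr [581.3 -14.9  60.8] slope [0.003 0.003]
[322. 170.] [297, 146, 50, 50, 2023] ztop 70.4 enc [ 536.3 -282.4] 30.5 ctr [ 535.7 -281.9   70. ] slope [ 0.    -0.001]
```

Unmoved, at (536.3,-282). Descending onto it.

Call:
servo_tool(commands=[{"grip":95,"yaw":0,"slide":[0,0.04,-0.001]},{"grip":95,"yaw":0,"slide":[0,0.085,-0.001]},{"grip":95,"yaw":0,"slide":[0,0.13,-0.001]},{"grip":95,"yaw":0,"slide":[0,0.165,-0.001]},{"grip":95,"yaw":0,"slide":[0,0.195,-0.001]}])

```text
time_s: 23.75
ee_pos: [535.9, -281.3, 49.8]
ee_rot: [0.685, -0.685, 0.175, -0.174]
contact_force: [0.8, -0.3, 0.2]
opening: 81.6
```

Call:
servo_tool(commands=[{"grip":95,"yaw":0,"slide":[0,0.015,0]},{"grip":95,"yaw":0,"slide":[0,0.024,0]},{"grip":95,"yaw":0,"slide":[0,0.028,0]},{"grip":95,"yaw":0,"slide":[0,0.028,0]}])

```text
time_s: 24.15
ee_pos: [536.8, -282.1, 24.9]
ee_rot: [-0.685, 0.685, -0.174, 0.175]
contact_force: [0.3, -0.9, -0.9]
opening: 81.1
```

Call:
servo_tool(commands=[{"grip":50,"yaw":0,"slide":[0,0,0]},{"grip":50,"yaw":0,"slide":[0,0,0]},{"grip":50,"yaw":0,"slide":[0,0,0]},{"grip":50,"yaw":0,"slide":[0,0,0]},{"grip":50,"yaw":0,"slide":[0,0,0]}], squeeze=30)

```text
time_s: 24.65
ee_pos: [537.0, -282.2, 25.7]
ee_rot: [-0.685, 0.686, -0.174, 0.175]
contact_force: [-0.6, 1.4, 6.4]
opening: 60.7
```

Call:
servo_tool(commands=[{"grip":50,"yaw":0,"slide":[0,-0.02,0]},{"grip":50,"yaw":0,"slide":[0,-0.05,0]},{"grip":50,"yaw":0,"slide":[0,-0.09,0]},{"grip":50,"yaw":0,"slide":[0,-0.13,0]},{"grip":50,"yaw":0,"slide":[0,-0.16,0]}])

```text
time_s: 25.15
ee_pos: [536.7, -282.0, 187.7]
ee_rot: [-0.685, 0.686, -0.173, 0.175]
contact_force: [-0.2, -0.1, 0.4]
opening: 60.8
```

Call:
servo_tool(commands=[{"grip":50,"yaw":0,"slide":[-0.012,0,0.035]},{"grip":50,"yaw":0,"slide":[-0.0265,0,0.0777]},{"grip":50,"yaw":0,"slide":[-0.041,0,0.12]},{"grip":50,"yaw":0,"slide":[-0.0555,0,0.1627]},{"grip":50,"yaw":0,"slide":[-0.07,0,0.205]}])

```text
time_s: 25.65
ee_pos: [572.9, -66.6, 185.0]
ee_rot: [0.685, -0.685, 0.174, -0.175]
contact_force: [1.7, -0.1, -0.1]
opening: 60.2
```

Call:
servo_tool(commands=[{"grip":50,"yaw":0,"slide":[-0.01,0,0.03]},{"grip":50,"yaw":0,"slide":[-0.0184,0,0.054]},{"grip":50,"yaw":0,"slide":[-0.0184,0,0.054]},{"grip":50,"yaw":0,"slide":[-0.0184,0,0.054]},{"grip":50,"yaw":0,"slide":[-0.0184,0,0.054]}])

```text
time_s: 26.15
ee_pos: [582.4, -12.7, 184.5]
ee_rot: [-0.685, 0.685, -0.174, 0.175]
contact_force: [-0.1, -0.4, -1.4]
opening: 60.5
```

```bash
python3 see.py w11
```

```text
t 26.15 pos [582.4 -12.7 184.5] F [-0.1 -0.4 -1.4] op 60.5
tool cols [[0.878, 0.0, 0.478], [-0.478, -0.0, 0.878], [0.001, -1.0, -0.0]]
[322. 253.] [261, 154, 124, 174, 14001] ztop 229.0 enc [582.5 -12.8] 31.7 ctr [579.6 -11.2 228.7] slope [ 0.009 -0.005]
[490. 232.] [466, 212, 58, 51, 1531] ztop 48.8 enc [747.1 131.2] 28.4 ctr [733.2 125.8  49. ] slope [0.063 0.031]
```

View pics/w11.png

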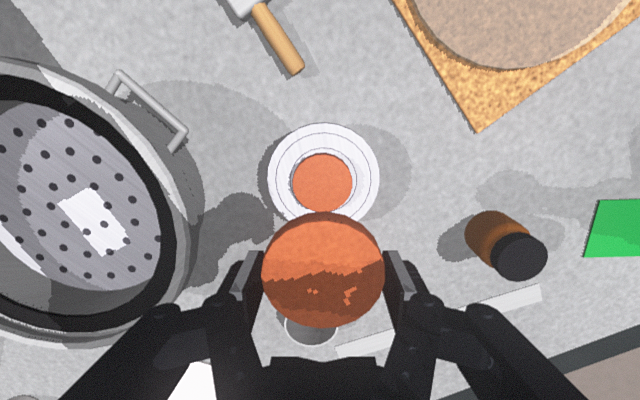

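The held coaster is centred at (582.5,-12.8), level, above the first one, which sits concentric on the wheel's rings at (322,182). The chamber is empty. Lowering.

Call:
servo_tool(commands=[{"grip":50,"yaw":0,"slide":[0,0.03,0.0005]},{"grip":50,"yaw":0,"slide":[0,0.07,0.0005]},{"grip":50,"yaw":0,"slide":[0,0.11,0.0005]},{"grip":50,"yaw":0,"slide":[0,0.138,0.0005]},{"grip":50,"yaw":0,"slide":[0,0.147,0.0005]}])

```text
time_s: 26.7
ee_pos: [581.0, -12.4, 34.0]
ee_rot: [-0.685, 0.686, -0.176, 0.173]
contact_force: [-0.8, 0.3, -1.0]
opening: 60.5
```

Call:
servo_tool(commands=[{"grip":50,"yaw":0,"slide":[0,0.002,0]},{"grip":50,"yaw":0,"slide":[0,0.004,0]},{"grip":50,"yaw":0,"slide":[0,0.0055,0]},{"grip":50,"yaw":0,"slide":[0,0.0055,0]}])

```text
time_s: 27.1
ee_pos: [583.2, -11.7, 32.7]
ee_rot: [0.685, -0.685, 0.174, -0.175]
contact_force: [0.1, 0.7, -1.1]
opening: 60.5
```

Call:
servo_tool(commands=[{"grip":50,"yaw":0,"slide":[0,0.001,0]},{"grip":50,"yaw":0,"slide":[0,0.0015,0]},{"grip":50,"yaw":0,"slide":[0,0.002,0]},{"grip":50,"yaw":0,"slide":[0,0.002,0]}])

```text
time_s: 27.5
ee_pos: [582.9, -11.6, 30.6]
ee_rot: [0.685, -0.685, 0.174, -0.174]
contact_force: [-3.7, 0.6, 9.0]
opening: 60.7
```

Call:
servo_tool(commands=[{"grip":50,"yaw":0,"slide":[0,-0.0005,0]},{"grip":50,"yaw":0,"slide":[0,-0.0005,0]},{"grip":90,"yaw":0,"slide":[0,-0.0005,0]},{"grip":90,"yaw":0,"slide":[0,-0.0005,0]},{"grip":90,"yaw":0,"slide":[0,-0.0005,0]}])

```text
time_s: 28.0
ee_pos: [582.6, -11.6, 29.9]
ee_rot: [-0.685, 0.685, -0.174, 0.174]
contact_force: [-0.1, 0.1, -0.3]
opening: 77.1
```

Call:
servo_tool(commands=[{"grip":95,"yaw":0,"slide":[0,-0.02,0]},{"grip":95,"yaw":0,"slide":[0,-0.06,0]},{"grip":95,"yaw":0,"slide":[0,-0.1,0]},{"grip":95,"yaw":0,"slide":[0,-0.15,0]},{"grip":95,"yaw":0,"slide":[0,-0.19,0]}])

```text
time_s: 28.5
ee_pos: [582.6, -11.6, 222.9]
ee_rot: [0.685, -0.685, 0.174, -0.175]
contact_force: [0.6, -0.4, -0.4]
opening: 81.1
```

```bash
python3 see.py w12; python3 - <<'E'
from h import *
# fine: wheel & stack edges from w12
p,d,K,T=load('w12'); C=cloud(d,K,T)
rw=np.hypot(*(C[...,:2]-[583,-13]).transpose(2,0,1)); q=C[(abs(C[...,2]-47)<4)&(rw<80)]
h=cv2.convexHull(q[:,:2].astype(np.float32))[:,0]; print('wheel',cv2.minEnclosingCircle(h)); print(robot.get_obs()['qpos'].__str__())
E
```

```text
t 28.5 pos [582.6 -11.6 222.9] F [ 0.6 -0.4 -0.4] op 81.1
tool cols [[0.879, 0.001, 0.478], [-0.478, -0.0, 0.879], [0.001, -1.0, 0.001]]
[322. 175.] [295, 148, 56, 56, 2465] ztop 75.4 enc [582.4 -11.4] 30.9 ctr [581.4 -11.1  75. ] slope [ 0.004 -0.001]
[477. 221.] [458, 202, 45, 45, 852] ztop 51.1 enc [746.8 130.9] 28.3 ctr [733.5 126.   50.7] slope [0.032 0.009]
wheel ((582.9036865234375, -12.857732772827148), 59.80625915527344)
[-6.37046335e-02 -9.32010490e-02  1.61132285e+00 -3.48577333e-05
  1.61466743e+00 -1.13674417e+00]
```

The stack is centred within 2 mm of the wheel's axis and level, with its top at 75 mm (74 expected). Now I go back to the lid.

Call:
servo_tool(commands=[{"grip":70,"yaw":0.14,"slide":[-0.0233,0,0.0203]},{"grip":70,"yaw":0.28,"slide":[-0.0467,0,0.0407]},{"grip":70,"yaw":0.42,"slide":[-0.07,0,0.061]},{"grip":70,"yaw":0.56,"slide":[-0.0935,0,0.0814]},{"grip":70,"yaw":0.7,"slide":[-0.1168,0,0.1017]}])

```text
time_s: 29.05
ee_pos: [528.0, 134.6, 219.7]
ee_rot: [-0.583, 0.583, -0.4, 0.4]
contact_force: [0.9, -0.1, 0.8]
opening: 59.8
```

Call:
servo_tool(commands=[{"grip":70,"yaw":0.14,"slide":[-0.031,0,0.0005]},{"grip":70,"yaw":0.28,"slide":[-0.062,0,0.001]},{"grip":70,"yaw":0.42,"slide":[-0.093,0,0.0015]},{"grip":70,"yaw":0.56,"slide":[-0.124,0,0.002]},{"grip":70,"yaw":0.68,"slide":[-0.1547,0,0.0023]}])

```text
time_s: 29.55
ee_pos: [473.7, 279.5, 219.7]
ee_rot: [0.416, -0.416, 0.572, -0.572]
contact_force: [-0.0, -0.5, -0.4]
opening: 59.7
```

Call:
servo_tool(commands=[{"grip":70,"yaw":0,"slide":[0,0,0]},{"grip":70,"yaw":0,"slide":[0,0,0]},{"grip":70,"yaw":0,"slide":[0,0,0]}])

```text
time_s: 29.85
ee_pos: [474.6, 277.8, 219.9]
ee_rot: [-0.418, 0.418, -0.57, 0.57]
contact_force: [0.5, 0.4, -0.9]
opening: 59.6
```

```bash
python3 - <<'E'
from h import *
o,M=state(); p,d,K,T=grab('wrist','w13.png'); C=cloud(d,K,T); hsv=cv2.cvtColor(p,cv2.COLOR_RGB2HSV)
r=np.hypot(*(C[...,:2]-[474,272]).transpose(2,0,1))
dk=(hsv[...,2]<75)&(r<125)&(C[...,2]>40)&(C[...,2]<85)
n,l,s,ce=cv2.connectedComponentsWithStats(dk.astype(np.uint8))
for i in range(1,n):
    if s[i,4]>60:
        q=C[l==i]; zt=np.percentile(q[:,2],80); q=q[q[:,2]>zt-5]; m=q[:,:2].mean(0); e=np.linalg.svd(q[:,:2]-m,full_matrices=False)[2][0]; t=(q[:,:2]-m)@e
        print(s[i],'z',zt,'mean',m,'dir',e,'ends',m+e*t.min(),m+e*t.max())
E
```

```text
t 29.85 pos [474.6 277.8 219.9] F [ 0.5  0.4 -0.9] op 59.6
tool cols [[-0.301, -0.0, 0.954], [-0.954, -0.0, -0.301], [0.0, -1.0, 0.0]]
[318  71  11  59 626] z 74.54470899429617 mean [498.33985047 354.25860602] dir [-0.30156114 -0.95344684] ends [506.25280342 379.27701524] [489.78849968 327.22177222]
[317 149  13  73 928] z 61.5847137525173 mean [469.79430295 264.24895537] dir [-0.30661793 -0.95183268] ends [482.00930328 302.16792645] [456.48446223 222.93127614]
```

View pics/w13.png

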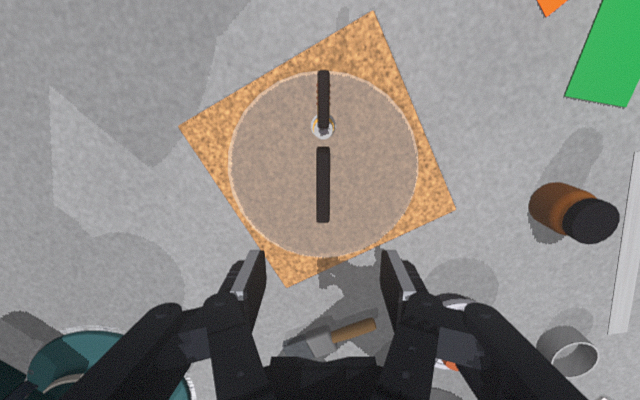

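The lid lies centred on the mat, with its handle at (323,185) in line with the jaws' centre line. Measured lid centre is (472,271.5), so I descend to the same grip as before.

Call:
servo_tool(commands=[{"grip":60,"yaw":0,"slide":[0,0.045,-0.0005]},{"grip":60,"yaw":0,"slide":[0,0.09,-0.0005]},{"grip":60,"yaw":0,"slide":[0,0.135,-0.0005]},{"grip":60,"yaw":0,"slide":[0,0.175,-0.0005]},{"grip":60,"yaw":0,"slide":[0,0.2,-0.0005]}])

```text
time_s: 30.4
ee_pos: [473.1, 277.0, 16.9]
ee_rot: [0.417, -0.419, 0.571, -0.571]
contact_force: [0.9, -0.1, 0.3]
opening: 51.1
```

Call:
servo_tool(commands=[{"grip":60,"yaw":0,"slide":[0,0.015,0]},{"grip":60,"yaw":0,"slide":[0,0.023,0]},{"grip":60,"yaw":0,"slide":[0,0.025,0]},{"grip":60,"yaw":0,"slide":[0,0.025,0]}])

```text
time_s: 30.8
ee_pos: [474.5, 278.7, -3.9]
ee_rot: [-0.418, 0.417, -0.571, 0.571]
contact_force: [-0.1, -0.4, -0.5]
opening: 50.8
```

Call:
servo_tool(commands=[{"grip":0,"yaw":0,"slide":[0,0,0]},{"grip":0,"yaw":0,"slide":[0,0,0]},{"grip":0,"yaw":0,"slide":[0,0,0]},{"grip":0,"yaw":0,"slide":[0,0,0]},{"grip":0,"yaw":0,"slide":[0,0,0]}], squeeze=80)

```text
time_s: 31.3
ee_pos: [474.4, 278.8, -3.9]
ee_rot: [-0.418, 0.417, -0.57, 0.571]
contact_force: [-0.9, -1.9, 6.1]
opening: 15.0
```

Call:
servo_tool(commands=[{"grip":0,"yaw":0,"slide":[0,-0.015,0]},{"grip":0,"yaw":0,"slide":[0,-0.045,0]},{"grip":0,"yaw":0,"slide":[0,-0.09,0]},{"grip":0,"yaw":0,"slide":[0,-0.135,0]},{"grip":0,"yaw":0,"slide":[0,-0.18,0]}])

```text
time_s: 31.8
ee_pos: [473.2, 278.2, 177.3]
ee_rot: [0.417, -0.418, 0.571, -0.571]
contact_force: [1.3, 1.4, -6.9]
opening: 15.2
```

Call:
servo_tool(commands=[{"grip":0,"yaw":0,"slide":[0,-0.015,0]},{"grip":0,"yaw":0,"slide":[0,-0.022,0]},{"grip":0,"yaw":0,"slide":[0,-0.022,0]}])

```text
time_s: 32.1
ee_pos: [473.6, 278.4, 196.0]
ee_rot: [0.417, -0.418, 0.571, -0.57]
contact_force: [-0.8, -0.8, -8.1]
opening: 15.0
```

The lid is held at 8 N again. Carrying it back to the chamber.

Call:
servo_tool(commands=[{"grip":0,"yaw":0,"slide":[0.02,0,0.0067]},{"grip":0,"yaw":0,"slide":[0.05,0,0.0167]},{"grip":0,"yaw":0,"slide":[0.088,0,0.0293]},{"grip":0,"yaw":0,"slide":[0.126,0,0.042]},{"grip":0,"yaw":0,"slide":[0.165,0,0.055]}])

```text
time_s: 32.6
ee_pos: [475.4, 103.2, 194.2]
ee_rot: [0.417, -0.419, 0.571, -0.57]
contact_force: [0.9, 0.5, -7.3]
opening: 15.1
```

Call:
servo_tool(commands=[{"grip":0,"yaw":0,"slide":[0.038,0,0.0127]},{"grip":0,"yaw":0,"slide":[0.076,0,0.0253]},{"grip":0,"yaw":0,"slide":[0.114,0,0.038]},{"grip":0,"yaw":0,"slide":[0.152,0,0.0507]},{"grip":0,"yaw":0,"slide":[0.19,0,0.0633]}])

```text
time_s: 33.1
ee_pos: [478.3, -97.0, 194.3]
ee_rot: [0.417, -0.418, 0.572, -0.57]
contact_force: [0.9, -0.1, -7.2]
opening: 15.0
```

Call:
servo_tool(commands=[{"grip":0,"yaw":0,"slide":[0.038,0,0.0127]},{"grip":0,"yaw":0,"slide":[0.076,0,0.0253]},{"grip":0,"yaw":0,"slide":[0.11,0,0.0366]},{"grip":0,"yaw":0,"slide":[0.13,0,0.0433]},{"grip":0,"yaw":0,"slide":[0.14,0,0.0467]}])

```text
time_s: 33.6
ee_pos: [480.6, -244.5, 194.0]
ee_rot: [0.417, -0.418, 0.572, -0.57]
contact_force: [-0.1, -0.4, -6.7]
opening: 14.9
```

Call:
servo_tool(commands=[{"grip":0,"yaw":0,"slide":[0,0.015,0]},{"grip":0,"yaw":0,"slide":[0,0.04,0]},{"grip":0,"yaw":0,"slide":[0,0.06,0]},{"grip":0,"yaw":0,"slide":[0,0.07,0]},{"grip":0,"yaw":0,"slide":[0,0.07,0]}])

```text
time_s: 34.1
ee_pos: [480.8, -241.9, 124.7]
ee_rot: [0.417, -0.418, 0.572, -0.569]
contact_force: [0.3, -0.5, -5.9]
opening: 14.7
```

Call:
servo_tool(commands=[{"grip":0,"yaw":0,"slide":[0.001,0.005,0.001]},{"grip":0,"yaw":0,"slide":[0.001,0.012,0.001]},{"grip":0,"yaw":0,"slide":[0.001,0.018,0.001]},{"grip":0,"yaw":0,"slide":[0.001,0.023,0.001]},{"grip":0,"yaw":0,"slide":[0.001,0.026,0.001]}])

```text
time_s: 34.6
ee_pos: [482.1, -244.4, 100.6]
ee_rot: [0.418, -0.418, 0.571, -0.57]
contact_force: [-0.2, 0.3, -7.9]
opening: 15.5
```

Call:
servo_tool(commands=[{"grip":0,"yaw":0,"slide":[0,0.002,0]},{"grip":0,"yaw":0,"slide":[0,0.004,0]},{"grip":0,"yaw":0,"slide":[0,0.006,0]},{"grip":0,"yaw":0,"slide":[0,0.007,0]},{"grip":0,"yaw":0,"slide":[0,0.007,0]}])

```text
time_s: 35.1
ee_pos: [482.2, -244.5, 94.1]
ee_rot: [0.418, -0.418, 0.571, -0.571]
contact_force: [-0.3, 0.2, -6.9]
opening: 14.9
```

The lid has passed inside the rim without contact. Seating it.

Call:
servo_tool(commands=[{"grip":0,"yaw":0,"slide":[0,0.0015,0]},{"grip":0,"yaw":0,"slide":[0,0.003,0]},{"grip":0,"yaw":0,"slide":[0,0.004,0]},{"grip":0,"yaw":0,"slide":[0,0.0045,0]},{"grip":0,"yaw":0,"slide":[0,0.0045,0]}])

```text
time_s: 35.6
ee_pos: [482.3, -244.5, 90.1]
ee_rot: [-0.418, 0.418, -0.57, 0.571]
contact_force: [-4.8, 1.9, 1.3]
opening: 14.9
```

It seated at 90.1, exactly the predicted height. Release, lift and measure the lever.

Call:
servo_tool(commands=[{"grip":60,"yaw":0,"slide":[0,0,0]},{"grip":60,"yaw":0,"slide":[0,0,0]},{"grip":60,"yaw":0,"slide":[0,0,0]},{"grip":60,"yaw":0,"slide":[0,-0.03,0]},{"grip":60,"yaw":0,"slide":[0,-0.08,0]}])

```text
time_s: 36.1
ee_pos: [481.1, -243.8, 167.7]
ee_rot: [0.417, -0.418, 0.572, -0.569]
contact_force: [0.5, -0.7, 0.3]
opening: 51.3
```

Call:
servo_tool(commands=[{"grip":60,"yaw":0,"slide":[-0.02,-0.04,0]},{"grip":60,"yaw":0,"slide":[-0.055,-0.08,0]},{"grip":60,"yaw":0,"slide":[-0.09,-0.12,0]},{"grip":60,"yaw":0,"slide":[-0.09,-0.12,0]},{"grip":60,"yaw":0,"slide":[-0.09,-0.12,0]}])

```text
time_s: 36.6
ee_pos: [510.0, -158.0, 290.9]
ee_rot: [-0.419, 0.418, -0.57, 0.571]
contact_force: [0.0, 0.0, -1.1]
opening: 51.3
```

```bash
cat > lid.py <<'E'
from h import *
import sys
o,M=state(); p,d,K,T=grab('wrist',sys.argv[1]+'.png'); C=cloud(d,K,T); hsv=cv2.cvtColor(p,cv2.COLOR_RGB2HSV)
r=np.hypot(*(C[...,:2]-[481,-250]).transpose(2,0,1))
dk=(hsv[...,2]<75)&(r<125)&(C[...,2]>135)&(C[...,2]<180)
n,l,s,ce=cv2.connectedComponentsWithStats(dk.astype(np.uint8))
for i in range(1,n):
    if s[i,4]>60:
        q=C[l==i]; zt=np.percentile(q[:,2],80); q=q[q[:,2]>zt-5]; m=q[:,:2].mean(0); e=np.linalg.svd(q[:,:2]-m,full_matrices=False)[2][0]; t=(q[:,:2]-m)@e
        A=np.c_[q[:,:2]-m,np.ones(len(q))]; pl=np.linalg.lstsq(A,q[:,2],rcond=None)[0]
        print(ce[i].round(),s[i].tolist(),'z',round(zt,1),'mean',m.round(1),'dir',e.round(3),'ends',(m+e*t.min()).round(1),(m+e*t.max()).round(1),'rise/mm',round(pl[:2]@e,3))
q=C[(C[...,2]>108)&(C[...,2]<117)&(r>118)&(r<150)][:,:2]; A=np.c_[2*q,np.ones(len(q))]; x=np.linalg.lstsq(A,(q**2).sum(1),rcond=None)[0]; print('rim',x[:2],len(q))
E
python3 lid.py w14
```

```text
t 36.6 pos [ 510.  -158.   290.9] F [ 0.   0.  -1.1] op 51.3
tool cols [[-0.301, 0.002, 0.954], [-0.954, -0.001, -0.301], [0.0, -1.0, 0.002]]
[322. 191.] [317, 165, 11, 54, 568] z 168.5 mean [ 506.3 -166.5] dir [-0.296 -0.955] ends [ 514.  -141.5] [ 497.3 -195.4] rise/mm 0.008
[322. 264.] [316, 230, 13, 69, 885] z 155.6 mean [ 477.2 -258.2] dir [-0.302 -0.953] ends [ 489.1 -220.5] [ 464.  -299.8] rise/mm 0.003
rim [ 483.19529492 -247.84598658] 5415
```

View pics/w14.png

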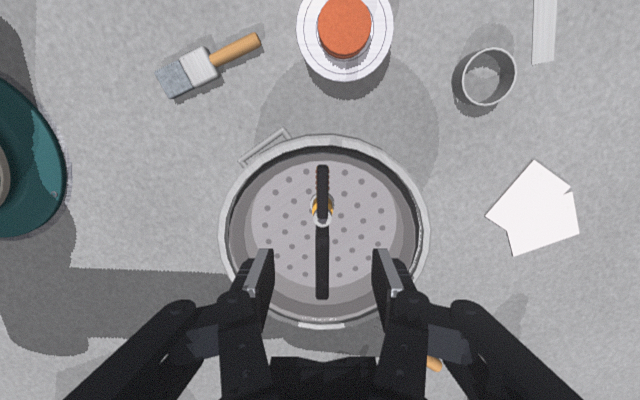

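The lid is seated: the handle is within 0.5 mm of its original place, with no tilt. The lever is at (322,191), in line. I grip it at 40 mm and turn it shut counter-clockwise.

Call:
servo_tool(commands=[{"grip":45,"yaw":0,"slide":[-0.002,0.045,-0.0005]},{"grip":45,"yaw":0,"slide":[-0.002,0.09,-0.0005]},{"grip":45,"yaw":0,"slide":[-0.002,0.13,-0.0005]},{"grip":45,"yaw":0,"slide":[-0.002,0.155,-0.0005]},{"grip":45,"yaw":0,"slide":[-0.002,0.175,-0.0005]}])

```text
time_s: 37.15
ee_pos: [507.8, -157.0, 110.7]
ee_rot: [0.416, -0.418, 0.572, -0.57]
contact_force: [-0.1, -0.2, -0.9]
opening: 38.6
```

Call:
servo_tool(commands=[{"grip":45,"yaw":0,"slide":[0,0.006,0]},{"grip":45,"yaw":0,"slide":[0,0.006,0]},{"grip":45,"yaw":0,"slide":[0,0.006,0]}])

```text
time_s: 37.45
ee_pos: [509.7, -157.0, 109.3]
ee_rot: [-0.418, 0.417, -0.57, 0.571]
contact_force: [-0.8, 0.2, 0.1]
opening: 38.7
```

Call:
servo_tool(commands=[{"grip":0,"yaw":0,"slide":[0,0,0]},{"grip":0,"yaw":0,"slide":[0,0,0]},{"grip":0,"yaw":0,"slide":[0,0,0]},{"grip":0,"yaw":0,"slide":[0,0,0]}], squeeze=25)

```text
time_s: 37.85
ee_pos: [510.0, -156.8, 109.5]
ee_rot: [-0.418, 0.417, -0.57, 0.571]
contact_force: [0.4, -0.5, 5.6]
opening: 11.1
```

Call:
servo_tool(commands=[{"grip":0,"yaw":-0.14,"slide":[0.0004,0,-0.0056]},{"grip":0,"yaw":-0.28,"slide":[0.0016,0,-0.0111]},{"grip":0,"yaw":-0.42,"slide":[0.0035,0,-0.0163]},{"grip":0,"yaw":-0.56,"slide":[0.0061,0,-0.0212]},{"grip":0,"yaw":-0.7,"slide":[0.0094,0,-0.0258]}])

```text
time_s: 38.35
ee_pos: [481.4, -157.9, 109.4]
ee_rot: [-0.589, 0.589, -0.391, 0.391]
contact_force: [-8.9, -2.7, 9.2]
opening: 11.6
```

Call:
servo_tool(commands=[{"grip":0,"yaw":-0.14,"slide":[0.0004,0,-0.0056]},{"grip":0,"yaw":-0.28,"slide":[0.0016,0,-0.0111]},{"grip":0,"yaw":-0.42,"slide":[0.0035,0,-0.0163]},{"grip":0,"yaw":-0.56,"slide":[0.0061,0,-0.0212]},{"grip":0,"yaw":-0.7,"slide":[0.0094,0,-0.0258]}])

```text
time_s: 38.85
ee_pos: [461.5, -177.2, 109.5]
ee_rot: [-0.687, 0.688, -0.165, 0.166]
contact_force: [-4.5, -6.1, 6.9]
opening: 11.4
```

Call:
servo_tool(commands=[{"grip":0,"yaw":-0.1,"slide":[0.0002,0,-0.004]},{"grip":0,"yaw":-0.18,"slide":[0.0007,0,-0.0072]},{"grip":0,"yaw":-0.18,"slide":[0.0007,0,-0.0072]},{"grip":0,"yaw":-0.18,"slide":[0.0007,0,-0.0072]}])

```text
time_s: 39.25
ee_pos: [458.9, -183.8, 109.4]
ee_rot: [-0.699, 0.7, -0.105, 0.105]
contact_force: [-7.5, -5.0, 8.3]
opening: 11.5
```

Call:
servo_tool(commands=[{"grip":40,"yaw":0,"slide":[0,0,0]},{"grip":40,"yaw":0,"slide":[0,0,0]},{"grip":40,"yaw":0,"slide":[0,0,0]},{"grip":40,"yaw":0,"slide":[0,-0.04,0]},{"grip":40,"yaw":0,"slide":[0,-0.09,0]}])

```text
time_s: 39.75
ee_pos: [458.2, -182.5, 197.6]
ee_rot: [0.7, -0.699, 0.106, -0.103]
contact_force: [0.9, -0.5, 0.9]
opening: 34.4
```

Call:
servo_tool(commands=[{"grip":60,"yaw":0,"slide":[0,-0.045,0]},{"grip":60,"yaw":0,"slide":[0,-0.09,0]},{"grip":60,"yaw":0,"slide":[0.01,-0.1,-0.02]},{"grip":60,"yaw":0,"slide":[0.02,-0.1,-0.04]},{"grip":60,"yaw":0,"slide":[0.02,-0.1,-0.04]}])

```text
time_s: 40.25
ee_pos: [466.8, -228.7, 298.4]
ee_rot: [-0.699, 0.699, -0.105, 0.105]
contact_force: [0.8, 0.8, -1.2]
opening: 51.0
```

```bash
python3 lid.py w15; python3 see.py w16
```

```text
t 40.25 pos [ 466.8 -228.7  298.4] F [ 0.8  0.8 -1.2] op 51.0
tool cols [[0.956, -0.0, 0.295], [-0.295, -0.0, 0.956], [-0.0, -1.0, -0.0]]
[361. 171.] [355, 145, 14, 54, 608] z 168.3 mean [ 468.5 -187.6] dir [ 0.951 -0.308] ends [ 443.3 -179.4] [ 496.4 -196.6] rise/mm 0.006
[298. 194.] [261, 184, 75, 19, 1125] z 155.5 mean [ 476.7 -260.5] dir [-0.307 -0.952] ends [ 489.3 -221.2] [ 464.2 -299.2] rise/mm 0.0
rim [ 480.85273497 -249.09344095] 7285
t 40.3 pos [ 466.6 -227.7  298.1] F [ 0.5  0.8 -0.5] op 51.0
tool cols [[0.956, -0.001, 0.294], [-0.294, 0.001, 0.956], [-0.001, -1.0, 0.0]]
[492. 193.] [466, 172, 53, 44, 1772] ztop 75.1 enc [580.3 -13.8] 31.1 ctr [578.9 -14.1  74.7] slope [0.008 0.003]
[577. 252.] [555, 236, 50, 39, 1037] ztop 47.9 enc [747.  128.4] 28.1 ctr [736.1 119.4  48.2] slope [0.07  0.057]
```

View pics/w15.png

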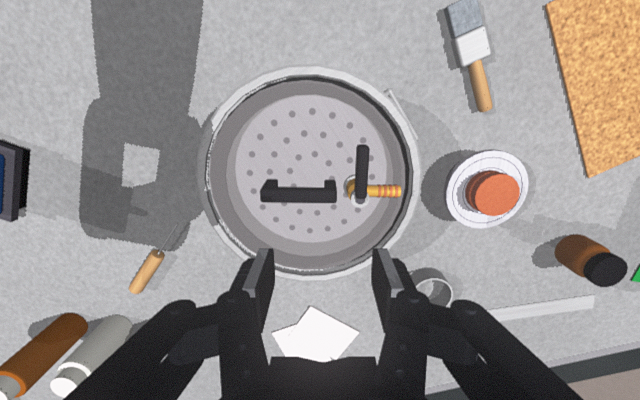

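The lever now stands square to the handle at (362,172), so the tap is shut. The lid lies flat, about 3–4 mm off the rim's centre, and the pile stands undisturbed on the wheel at (492,192). The arm is clear of everything, so I hand the job in.

```bash
python3 -c "
from h import *
state(); print(ticket.close_job())"
```

```text
t 40.35 pos [ 466.5 -227.1  298.1] F [-0.4  0.7  0.2] op 51.4
tool cols [[0.956, -0.001, 0.294], [-0.294, 0.001, 0.956], [-0.001, -1.0, 0.0]]
the job is handed in; nothing more can be done
None
```

The job is done and handed in at 40 s of the 210 s allowed; the system reported no verdict. I opened the tap, laid the lid on the mat, stacked the two coasters that were there on the wheel, put the lid back and shut the tap.

What my last checks showed:
- **Tap:** the lever is square to the handle within about 1°, so it is shut.
- **Lid:** it lies flat on the gasket, about 3–4 mm off centre (10 mm allowed). Turning the tap shut probably shifted it 2–3 mm.
- **Coasters:** from straight above, the pile was level and within about 2 mm of the wheel's axis, with its top at 75 mm (74 expected). The last view, from the side, read about 3 mm off.
- **Bystanders:** the arm never came near the jar, the cutter ring or the brush. They looked unmoved, but I did not measure them.

**What disagreed with the description:** the fingertips end about 33 mm short of the stated tool tip. Because of this my first try at the tap closed above the lever without touching it. I found the error from the wrist camera's depth and reached deeper after that.

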